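# Crack a walnut in the sprung nutcracker

### The job

Crack the walnut that lies on the worktop in the sprung nutcracker: lay it lengthwise in the wire cradle between the two cups and let go of it, then draw the wooden pull knob back until the catch takes the striker and let the knob go, and last press the red paddle to fire it. Feel for the catch: stop as soon as the hammer meets the rubber buffer behind it and never squeeze the buffer with more than 5 N, press the paddle lightly, do not push the ram by hand, and leave the cracked nut in the cradle and the other things where they stand.

Things in the scene. Friction and masses are not known exactly. Their poses are not given: they have to be found in the camera images.
- cracker: bench nutcracker, fixed, on a wooden board 285x116, its top 22 up (all mm). Origin on the worktop under the blow line (55 up, y = 0); +x runs from pull knob to anvil, z up. Along x: anvil post 126 to 152 (82 high), cradle, ram guide 22 to 44 (78), open channel with brass hammer and spring -98 to 24 (72), end cap -105 to -93 (78), knob -125. Dark saddle across the channel: the sear block (85)
- cradle (a point): where the nut's middle belongs: half-way between the two cups (51 mm apart, 28 to 30 mm across), 55 mm above the worktop on the blow line. Two wires 6 mm thick, 20 mm apart, run along x and carry the nut; beside them nothing stands higher than 28 mm. Axes as the cracker's
- walnut_center (a point): centre of the walnut, 40 mm long, 33 mm thick, 24 g, lying on its side on the worktop (centre 16.5 mm up); its x axis runs along its length. Either end may face the anvil. Laid in the cradle its centre comes to within 1 mm of the cradle point's height
- shell (a joint): how far the end of the walnut's shell is driven in, m: 0 whole, above 0.0015 cracked. It gives way only to a blow or push of about 10 N or more along the nut's length
- ram (a joint): travel of the steel ram, m: 0 at rest (its cup's face 66 mm along the cracker's x), grows as the hammer's blow drives it towards the nut; a light spring brings it back. Not to be pushed by hand
- striker (a joint): draw of the striker, m: about 0 at rest, grows as the knob is pulled along the cracker's -x against 320 N per m. The sear drops in and holds it at a draw between 0.036 and 0.066 (12 to 21 N) that depends on where the sear block is clamped, which is not reported; 2 mm further the rubber buffer adds 1.5 N per mm. Let go before the catch, it flies home
- buffer (a joint): squeeze of the rubber buffer in the channel behind the hammer, m: 0 when free, 1.5 N per mm on top of the spring; it is fixed to the sear block, and the drawn hammer meets it 2 mm past the catch. On the way, 20 to 32 mm before the catch, the sear riding up the hammer adds 1 to 3 N for a moment
- pull_knob (a point): point on the axis of the upright wooden pull knob (19 mm thick; wood from 75 to 139 mm above the worktop), 115 mm above the worktop; it moves with the striker, at rest x = -125 mm in the cracker's frame. Grip it from above and pull level along the cracker's -x
- trigger (a joint): turn of the release bar, rad: 0 at rest, grows as the red paddle is pressed down, stop at 0.34; springs back. It trips the sear within 0.2 rad (7 mm at the paddle) at about 2 N
- paddle (a point): middle of the top of the red paddle (28 mm along x, 26 mm wide), 83 mm above the worktop, 5 mm along x and 68 mm to the -y side of the cracker's origin; it is pressed straight down and sinks up to 12 mm
- mug_stripe: cream mug with green stripes and a handle, 84x123x91, standing at the back right; origin under its centre (leave alone)
- honey_jar: honey jar with a red lid, 58x62x86, standing at the back; origin under its centre (leave alone)
- salt_shaker: glass salt shaker with a grey top, 44x44x90, standing at the back; origin under its centre (leave alone)
- pepper_mill: dark wooden pepper mill, 58x58x160, standing at the back; origin under its centre (leave alone)
- espresso_cup: small white cup, red-brown inside, 62x92x51, standing at the back left; origin under its centre (leave alone)
- pen: white and red pen, 17x135x16, lying along the front edge; origin under its centre (leave alone)
Things that resemble listed ones, but are neither listed nor needed, are in the scene too. Of the things that look like the part that bears walnut_center, the largest one is meant.

How it is judged:
By the outcome, as a careful person would: the job done as asked, in the order asked, and still so for the second after the job is handed in, with the robot touching nothing.
It also fails if it takes over 67 s, if anything falls off the work surface, if the arm or the gripper's body presses on something with over 40 N, if the wrist force passes 120 N, or if a joint passes its speed limit or range.

### The arm

A 7-joint arm with a two-finger parallel gripper is mounted at the origin on a cart in front of the work surface, level with it; the furniture and walls round the work are solid. World frame = base frame: x ahead of the robot, y to its left, z up, the work surface at z = 0. Lengths are in mm, angles in rad, forces in N, time in s.
With the tool pointing down it reaches from about 350 to 775 mm from the base axis. Payload 3.1 kg.
Tool frame: the origin (TCP) lies midway between the tips of the shut fingers; the grasp point (between the pads) lies 19 mm behind it; z points along the fingers, y is the direction in which the jaws open and shut (so a half turn about z gives the same grasp; the last joint's range is limited). The gripper opens to 85 mm and grips with 20 to 120 N. Pads are 22 mm wide; open, the fingers measure 114 mm over their backs; the gripper's body (76 mm by 85 mm) begins 54 mm behind the grasp point. The pads swing forward as they close: fully open they stand 13 mm farther back than shut.
Start: joints at [-1.39, 0.311, 0.014, 1.512, -0.004, 1.319, -0.027], TCP at [121.499, 536.428, 231.304] pointing down, gripper open.
Joint ranges: [-2.7, 2.7], [-0.3, 1.91], [-1.27, 1.3], [0.12, 2.57], [-1.44, 4.58], [0.2, 2.03], [-3.05, 3.05]. Speed limits (rad/s): [2.79, 2.79, 3.14, 3.14, 3.14, 3.14, 3.14].

### API

Orientations are given as a rotation vector (axis times angle).
In Python, from bench import r gives the robot as it stands.
- The arm moves only by the tool send_rows, never from a script. Its argument "series" is a list of rows, each an object with "linear": the shift along the tool's x, y, z in cm, a list of three; "angular": the turn, a rotation vector about the tool's x, y, z in degrees, a list of three; "claw": the opening, from 0 (shut) to 1 (fully open). In form: [{"linear": [dx, dy, dz], "angular": [wx, wy, wz], "claw": claw}, ...]. A call has 1 to 5 rows; each row shifts and turns the commanded pose from where the row before left it, along the tool's axes as they then stand; what a row does not reach is not made up. A row lasts 1/12 s, in which the tool goes at most 41.7 mm and 7.16 degrees, less where a joint would pass 70% of its speed; a pose out of reach is approached as far as the arm can. A call with a gripper value outside its range is refused whole. The fingers move at their own pace and stop on an object; "newtons" is the grip in N (left out, the last holds). Time passes only in rows, so rows that do not move let the fingers close. It gives the time, the measured TCP pose, the force and the opening at its end, in the units of the state.
- r.read_state(): the state, without advancing time (a new reading comes with each control period).
- r.read_camera(name): name is "scene" or "top" or "wrist"; returns a dict with "frame" (480x640x3 uint8, red, green, blue), "z_map" (480x640 float32, mm along the optical axis (not along the pixel's ray), 0 where there is no reading), "fx", "fy", "cx", "cy" (pixels), "dist_coeffs" ([k1, k2, p1, p2, k3] as OpenCV has them; the pictures are not rectified), "R" (3x3) and "t" (3): a world point X has camera coordinates R X + t; the wrist camera has in their place "hand_eye" (4x4, takes a point from camera to tool coordinates, whose origin is the TCP and whose axes are the flange's). Camera axes: x right, y down, z forward; pixel columns grow to the right and rows downward; lengths in mm; the calibration is good to about 2 mm. A picture is of the moment at which its call begins: read the wrist's pose just before it.
- r.sign_off(): hands the job in, once; it reports no verdict.
The state is a dict: "time_s": time; "qpos": joint angles; "qvel": joint speeds; "effort": joint torques, N m; "tcp_pos": TCP position; "eef_rot": TCP orientation; "ft_force": force on the tool from outside, world axes, zero at the start; "wrist_torque": the same for the moment, N m; "width": finger opening in mm.
Only numpy, scipy, OpenCV 4.12 (cv2) and the standard library are available. Lean on these libraries where they do the work, as an engineer would, in place of code of your own. Each camera call takes 0.05 s, during which the arm holds its last target.

## Working session

There is one attempt and no reset: what is moved stays moved. The work goes in short steps, Python scripts to look and compute and a tool call to move; the robot and the scene stay as the last step left them, time stands still between calls to the robot, and variables do not carry over. Pictures are saved under pics/ and viewed, and the job is handed in when it is done.

Besides the shell and the picture viewer there is one more tool, called after "Call:" as name(argument=value, ...) on one line, values as JSON. send_rows: Moves the arm, as the interface text tells. Its arguments: {"type":"object","properties":{"series":{"type":"array"},"newtons":{"type":"number"}},"required":["series"]}

```bash
ls; mkdir -p pics; python3 - <<'E'
from bench import r
import cv2,pickle
s=r.read_state();print(s)
for n in("scene","top","wrist"):
    c=r.read_camera(n);pickle.dump(c,open(f"{n}0.pkl","wb"))
    cv2.imwrite(f"pics/{n}0.png",c["frame"][:,:,::-1])
    print(n,{k:v for k,v in c.items() if k not in("frame","z_map")})
E
```

```text
pics
{'time_s': 0.0, 'qpos': array([-1.38970868,  0.31174589,  0.01397966,  1.51306833, -0.004412  ,
        1.31919181, -0.02721397]), 'qvel': array([-0.00044033, -0.00174265, -0.00126191, -0.00292334, -0.00139104,
        0.00088746, -0.00037244]), 'effort': array([-5.74219985e-05, -3.79913163e+01,  1.46225025e-01, -2.30590850e+01,
        1.22549143e-02,  1.37772347e-02,  2.36292522e-05]), 'tcp_pos': array([121.33824514, 535.69688487, 230.20538923]), 'eef_rot': array([-0.34909851, -3.12194983,  0.00373119]), 'ft_force': array([ 0.39916022,  0.60766026, -0.81012526]), 'wrist_torque': array([-0.02685133, -0.07021315, -0.01819631]), 'width': 85.50420852540934}
scene {'fx': 470.65229718444755, 'fy': 470.65229718444755, 'cx': 324.3653800335697, 'cy': 234.23396716299763, 'dist_coeffs': array([-0.0367972,  0.       ,  0.       ,  0.       ,  0.       ]), 'R': array([[-0.66248573, -0.74874159,  0.0223313 ],
       [-0.41492976,  0.34198271, -0.84313767],
       [ 0.62365532, -0.56783259, -0.53723383]]), 't': array([310.54111259, 363.02527142, 509.46711609])}
top {'fx': 578.9903706151493, 
[... 257 characters left out ...]
39432186e-01, -3.51462508e-01],
       [ 3.27834719e-01,  1.26691901e-01, -9.36201666e-01]]), 't': array([-268.29718473,  484.55541263, 1133.49561562])}
wrist {'fx': 383.17856545714875, 'fy': 383.17856545714875, 'cx': 322.47469703095635, 'cy': 237.2056610952451, 'dist_coeffs': array([0.02021685, 0.        , 0.        , 0.        , 0.        ]), 'hand_eye': array([[ 2.87005195e-05, -9.59352813e-01, -2.82209461e-01,
         7.05326891e+01],
       [ 9.99999977e-01,  8.81696671e-05, -1.98027732e-04,
        -2.03780620e-01],
       [ 2.14860776e-04, -2.82209448e-01,  9.59352793e-01,
        -1.42483939e+02],
       [ 0.00000000e+00,  0.00000000e+00,  0.00000000e+00,
         1.00000000e+00]])}
```

View pics/scene0.png

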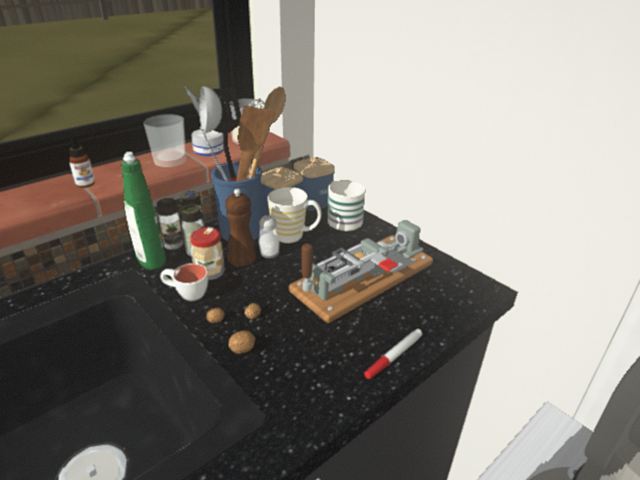

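View pics/top0.png

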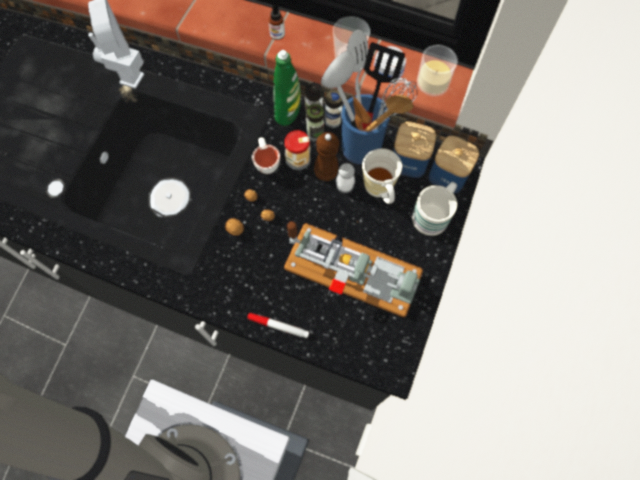

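View pics/wrist0.png

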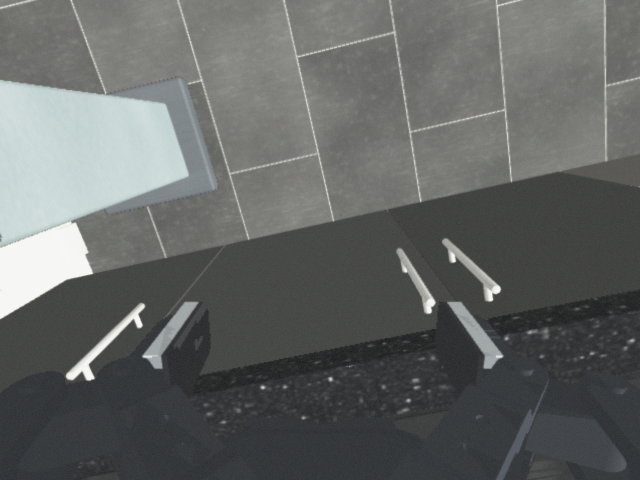

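```bash
cat > h.py <<'E'
import numpy as np,cv2,pickle
from scipy.spatial.transform import Rotation as Ro
def K(c): return np.array([[c["fx"],0,c["cx"]],[0,c["fy"],c["cy"]],[0,0,1.]])
def extr(c,pose=None):
    # returns Rcw, C (camera->world)
    if "R" in c: R=np.array(c["R"]);return R.T,-R.T@np.array(c["t"])
    H=np.array(c["hand_eye"]);p,rv=pose;Rw=Ro.from_rotvec(rv).as_matrix()
    return Rw@H[:3,:3],Rw@H[:3,3]+p
def cast(c,uv,z,pose=None):
    uv=np.asarray(uv,float).reshape(-1,1,2)
    n=cv2.undistortPoints(uv,K(c),c["dist_coeffs"])[:,0]
    d=np.c_[n,np.ones(len(n))];R,C=extr(c,pose);d=d@R.T
    return C+d*((z-C[2])/d[:,2])[:,None]
def cloud(c,pose=None):
    v,u=np.mgrid[0:480,0:640];uv=np.c_[u.ravel(),v.ravel()].astype(float)
    n=cv2.undistortPoints(uv.reshape(-1,1,2),K(c),c["dist_coeffs"])[:,0]
    z=np.array(c["z_map"]).reshape(-1,1);R,C=extr(c,pose)
    P=(np.c_[n,np.ones(len(n))]*z)@R.T+C;P[z[:,0]==0]=np.nan
    return P.reshape(480,640,3)
def proj(c,X,pose=None):
    R,C=extr(c,pose);rv=cv2.Rodrigues(R.T)[0];return cv2.projectPoints(np.asarray(X,float).reshape(-1,1,3),rv,-R.T@C,K(c),c["dist_coeffs"])[0][:,0]
E
python3 - <<'E'
from h import *
for n,(a,b,w,h) in {"top":(215,175,220,150),"scene":(190,210,260,180)}.items():
    c=pickle.load(open(n+"0.pkl","rb"));f=c["frame"][b:b+h,a:a+w,::-1]
    cv2.imwrite(f"pics/{n}_crop.png",cv2.resize(f,None,fx=3,fy=3,interpolation=cv2.INTER_CUBIC))
    P=cloud(c);hsv=cv2.cvtColor(c["frame"],cv2.COLOR_RGB2HSV)
    m=((hsv[...,0]>7)&(hsv[...,0]<22)&(hsv[...,1]>100)&(hsv[...,2]>90)).astype(np.uint8)
    k,l,st,ce=cv2.connectedComponentsWithStats(m)
    for i in range(1,k):
        if st[i,4]>60:
            q=P[l==i];print(n,ce[i].round(),st[i],np.nanmedian(q,0).round(),np.nanmin(q,0).round(),np.nanmax(q,0).round())
E
```

```text
top [77.  5.] [ 61   0  29  15 184] [900. 728. 143.] [894. 698.  98.] [916. 797. 156.]
top [203.  22.] [ 108    0  170   66 4990] [938. 365. 152.] [893. 188.  96.] [1044.  652.  231.]
top [305.  47.] [ 266   11   69   71 2240] [954. 117. 152.] [865.  49. 109.] [1041.  218.  245.]
top [418.  96.] [ 354   47  119   84 3188] [ 916. -156.  153.] [ 737. -263.   54.] [1044.  -36.  328.]
top [350.  85.] [342  72  15  24 147] [900.  -9. 142.] [764. -58.  96.] [928.   9. 311.]
top [368.  84.] [361  74  16  20 212] [907. -48. 152.] [873. -73. 129.] [933. -34. 227.]
top [415. 141.] [ 395  121   41   38 1107] [ 837. -189.  103.] [ 797. -233.   -3.] [ 928. -140.  122.]
top [321. 141.] [316 133  13  17 122] [737.  -2. 145.] [725. -18.   5.] [812.  40. 153.]
top [457. 155.] [ 435  136   44   40 1096] [ 839. -288.  103.] [ 795. -341.   -4.] [ 927. -244.  123.]
top [303. 155.] [296 146  14  16  96] [735.  40.  61.] [723.  32.  21.] [770.  54.  82.]
top [250. 194.] [244 189  12  12 113] [614. 126.  20.] [603. 114.  -3.] [636. 147.  28.]
top [267. 214.] [260 209  14  11 122] [582.  70.  19.] [570.  56.
[... 932 characters left out ...]
. 151.] [ 871. -100.  145.] [936. -69. 178.]
scene [110. 190.] [ 92 160  32  56 790] [902. 160. 149.] [866.  95. 110.] [1043.  197.  219.]
scene [ 41. 210.] [   0  174   97   74 3323] [909. 292. 150.] [892. 202. 110.] [1041.  371.  156.]
scene [233. 214.] [226 195  17  46 408] [736.   3. 125.] [723. -18.  57.] [753.  10. 150.]
scene [351. 288.] [ 288  244  145   79 2850] [494. -80.  21.] [ 469. -327.   -3.] [614.  -6. 140.]
scene [252. 310.] [244 303  16  16 183] [578.  72.  17.] [569.  47.  -3.] [615.  84.  24.]
scene [214. 315.] [206 308  18  15 199] [610. 128.  17.] [602. 105.  -3.] [647. 140.  25.]
scene [241. 341.] [228 331  26  23 445] [520. 132.  26.] [509. 109.  -1.] [564. 148.  36.]
```

View pics/top_crop.png

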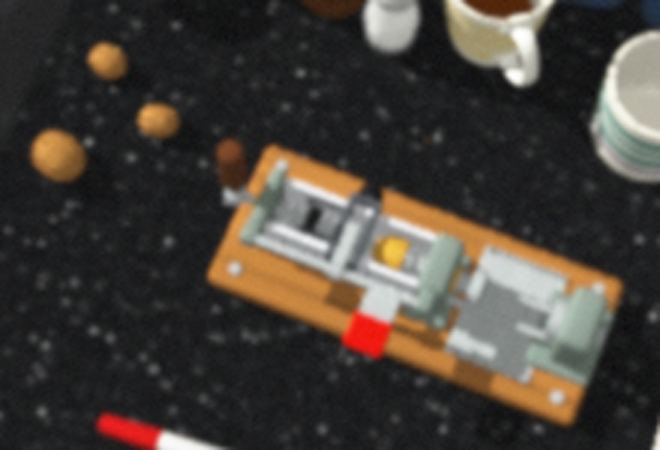

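View pics/scene_crop.png

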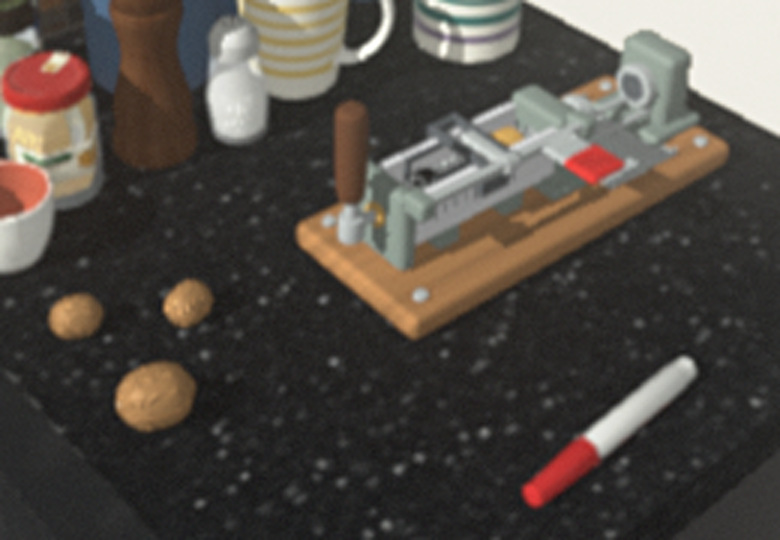

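```bash
python3 - <<'E'
from h import *
for n,nut in (("top",(234,226.5)),("scene",(241,341))):
    c=pickle.load(open(n+"0.pkl","rb"))
    print(n,"nut",cast(c,nut,16.5).round(1))
    hsv=cv2.cvtColor(c["frame"],cv2.COLOR_RGB2HSV);P=cloud(c)
    m=(((hsv[...,0]<6)|(hsv[...,0]>174))&(hsv[...,1]>170)&(hsv[...,2]>120)).astype(np.uint8)
    k,l,st,ce=cv2.connectedComponentsWithStats(m)
    for i in range(1,k):
        if st[i,4]>60:
            print("red",ce[i].round(1),st[i],cast(c,ce[i],83)[0].round(1),np.nanmedian(P[l==i],0).round(1))
    # board by height
    b=(abs(P[...,2]-22)<6)&(P[...,0]>440)&(P[...,0]<640)&(P[...,1]<10)&(P[...,1]>-340)
    q=P[b][:,:2].astype(np.float32);rr=cv2.minAreaRect(q);print("board",rr, cv2.boxPoints(rr).round(1).tolist())
    kb=(P[...,2]>95)&(P[...,2]<150)&(P[...,0]>520)&(P[...,0]<640)&(P[...,1]<30)&(P[...,1]>-60)
    print("knob",kb.sum(),np.nanmedian(P[kb],0),P[kb].min(0),P[kb].max(0))
E
```

```text
top nut [[529.4 128.6  16.5]]
red [295.1 141.7] [284 130  25  23 365] [748.2  65.3  83. ] [744.5  65.7  86.8]
red [336.7 286.5] [329 279  16  15 155] [ 464. -143.   83.] [ 464.1 -143.    83.9]
red [257.5 318.1] [248 313  20  12 139] [343.5 -17.1  83. ] [355.1  -4.9  14.8]
board ((532.4240112304688, -158.040771484375), (286.2012634277344, 118.0320053100586), 88.72708129882812) [[470.20001220703125, -299.79998779296875], [588.2000122070312, -302.3999938964844], [594.5999755859375, -16.299999237060547], [476.6000061035156, -13.699999809265137]]
knob 121 [532.59878213 -17.36903442 132.81838302] [526.1520369  -24.76998952  95.2644524 ] [544.07234558  -5.8622115  143.2783354 ]
scene nut [[529.6 126.7  16.5]]
red [200.8 243.4] [192 239  20   8  77] [730.3  78.9  83. ] [730.2  79.6  82.5]
red [387.2 264.5] [379 259  18  12 114] [ 461.9 -140.    83. ] [ 462.3 -140.5   82.6]
red [376.  367.3] [364 357  25  22 231] [312.7  47.4  83. ] [351.2  -2.7  13.9]
board ((530.3693237304688, -158.04168701171875), (286.63275146484375, 116.73863983154297), 88.40365600585938) [[468.0, -299.70001220703125], [584.7000122070312, -302.8999938964844], [592.7000122070312, -16.399999618530273], [476.0, -13.199999809265137]]
knob 271 [529.36680931 -11.37740452 120.80578797] [524.78458657 -23.79097419  95.16918353] [542.40719817  -5.93596373 139.63982381]
```

```bash
cat >> h.py <<'E'
def plan(p0,rv0,p1,yaw,n=None,maxd=38,maxa=6.5,pr=True,dec=2):
    """tool down target: tool x at world angle yaw(deg), z down. Prints n rows."""
    R0=Ro.from_rotvec(rv0);y=np.radians(yaw)
    R1=Ro.from_matrix(np.array([[np.cos(y),np.sin(y),0],[np.sin(y),-np.cos(y),0],[0,0,-1]]).astype(float))
    p0=np.array(p0);p1=np.array(p1,float);w=(R0.inv()*R1).as_rotvec()
    if n is None: n=int(np.ceil(max(np.linalg.norm(p1-p0)/maxd,np.degrees(np.linalg.norm(w))/maxa,1)))
    R=R0;p=p0.copy();a=np.round(np.degrees(w)/n,2)
    for i in range(n):
        d=R.inv().apply((p1-p)/(n-i))/10;d=np.round(d,dec)
        if pr: print(i,d.tolist(),a.tolist())
        p=p+R.apply(d*10);R=R*Ro.from_rotvec(np.radians(a))
    print("end",p.round(2),"yaw",np.degrees(np.arctan2(*R.as_matrix()[[1,0],0])).round(2))
E
python3 - <<'E'
from h import *
from bench import r
s=r.read_state()
plan(s["tcp_pos"],s["eef_rot"],(490,-70,300),88.6)
E
```

```text
0 [-2.6, -2.68, -0.36] [-0.0, 0.0, 4.14]
1 [-2.78, -2.49, -0.36] [-0.0, 0.0, 4.14]
2 [-2.96, -2.28, -0.36] [-0.0, 0.0, 4.14]
3 [-3.11, -2.06, -0.36] [-0.0, 0.0, 4.14]
4 [-3.25, -1.83, -0.36] [-0.0, 0.0, 4.14]
5 [-3.38, -1.59, -0.36] [-0.0, 0.0, 4.14]
6 [-3.48, -1.34, -0.36] [-0.0, 0.0, 4.14]
7 [-3.57, -1.09, -0.36] [-0.0, 0.0, 4.14]
8 [-3.64, -0.83, -0.36] [-0.0, 0.0, 4.14]
9 [-3.69, -0.56, -0.36] [-0.0, 0.0, 4.14]
10 [-3.72, -0.3, -0.36] [-0.0, 0.0, 4.14]
11 [-3.73, -0.03, -0.36] [-0.0, 0.0, 4.14]
12 [-3.73, 0.24, -0.36] [-0.0, 0.0, 4.14]
13 [-3.7, 0.51, -0.36] [-0.0, 0.0, 4.14]
14 [-3.65, 0.78, -0.36] [-0.0, 0.0, 4.14]
15 [-3.59, 1.04, -0.36] [-0.0, 0.0, 4.14]
16 [-3.5, 1.3, -0.37] [-0.0, 0.0, 4.14]
17 [-3.4, 1.55, -0.36] [-0.0, 0.0, 4.14]
18 [-3.27, 1.79, -0.37] [-0.0, 0.0, 4.14]
end [490.04 -69.96 300.03] yaw 88.58
```

Call:
send_rows(series=[{"linear":[-2.6,-2.7,-0.4],"angular":[0,0,4.1],"claw":1},{"linear":[-2.8,-2.5,-0.4],"angular":[0,0,4.1],"claw":1},{"linear":[-3.0,-2.3,-0.4],"angular":[0,0,4.1],"claw":1},{"linear":[-3.1,-2.1,-0.4],"angular":[0,0,4.1],"claw":1},{"linear":[-3.2,-1.8,-0.4],"angular":[0,0,4.1],"claw":1}])

```text
time_s: 0.57
tcp_pos: [219.2, 374.6, 251.1]
eef_rot: [-0.904, -3.009, 0.001]
ft_force: [0.4, 0.7, 0.0]
width: 85.1
```

Call:
send_rows(series=[{"linear":[-3.4,-1.6,-0.4],"angular":[0,0,4.1],"claw":1},{"linear":[-3.5,-1.3,-0.4],"angular":[0,0,4.1],"claw":1},{"linear":[-3.6,-1.1,-0.4],"angular":[0,0,4.1],"claw":1},{"linear":[-3.6,-0.8,-0.4],"angular":[0,0,4.1],"claw":1},{"linear":[-3.7,-0.6,-0.4],"angular":[0,0,4.1],"claw":1}])

```text
time_s: 0.98
tcp_pos: [317.1, 215.7, 271.4]
eef_rot: [-1.425, -2.799, -0.0]
ft_force: [0.7, -0.0, 1.0]
width: 85.1
```

Call:
send_rows(series=[{"linear":[-3.7,-0.3,-0.4],"angular":[0,0,4.1],"claw":1},{"linear":[-3.7,0,-0.4],"angular":[0,0,4.1],"claw":1},{"linear":[-3.7,0.2,-0.4],"angular":[0,0,4.1],"claw":1},{"linear":[-3.7,0.5,-0.4],"angular":[0,0,4.1],"claw":1},{"linear":[-3.7,0.8,-0.4],"angular":[0,0,4.1],"claw":1}])

```text
time_s: 1.4
tcp_pos: [414.9, 57.4, 291.5]
eef_rot: [-1.9, -2.501, -0.001]
ft_force: [0.6, 1.1, -0.5]
width: 85.6
```

Call:
send_rows(series=[{"linear":[-3.6,1.0,-0.4],"angular":[0,0,4.1],"claw":1},{"linear":[-3.5,1.3,-0.4],"angular":[0,0,4.1],"claw":1},{"linear":[-3.4,1.6,-0.4],"angular":[0,0,4.1],"claw":1},{"linear":[-3.3,1.8,-0.4],"angular":[0,0,4.1],"claw":1},{"linear":[0,0,0],"angular":[0,0,0],"claw":1}])

```text
time_s: 1.82
tcp_pos: [496.0, -76.9, 307.5]
eef_rot: [2.245, 2.187, -0.007]
ft_force: [0.1, -0.8, 0.6]
width: 85.2
```

```bash
cat >> h.py <<'E'
def snap(tag):
    from bench import r
    s=r.read_state();c=r.read_camera("wrist");c["pose"]=(s["tcp_pos"],s["eef_rot"])
    pickle.dump(c,open(tag+".pkl","wb"));cv2.imwrite(f"pics/{tag}.png",c["frame"][:,:,::-1])
    print(s["time_s"],s["tcp_pos"].round(1),"yaw",np.degrees(np.arctan2(*Ro.from_rotvec(s["eef_rot"]).as_matrix()[[1,0],0])).round(2),s["ft_force"].round(2),s["width"])
    return c
E
python3 -c "
from h import *
snap('w1')"
```

```text
1.8167 [496.  -76.9 307.5] yaw 88.51 [ 0.1  -0.79  0.63] 85.22398564602905
```

View pics/w1.png

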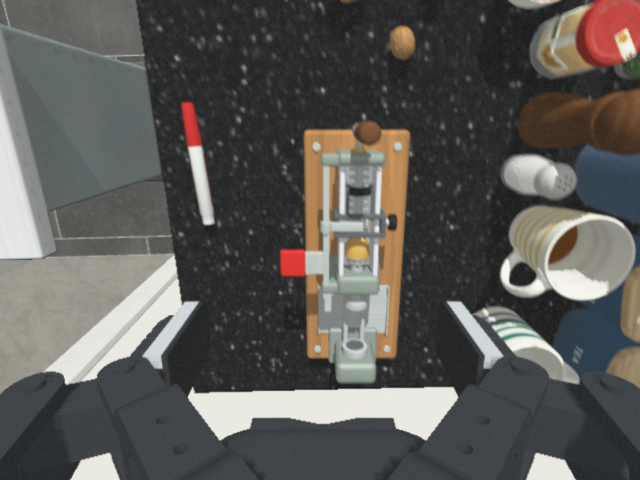

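```bash
python3 - <<'E'
from h import *
c=pickle.load(open("w1.pkl","rb"));ps=c["pose"];P=cloud(c,ps)
hsv=cv2.cvtColor(c["frame"],cv2.COLOR_RGB2HSV)
b=(abs(P[...,2]-22)<5)&(P[...,0]>440)&(P[...,0]<640)&(P[...,1]<10)&(P[...,1]>-340)
rr=cv2.minAreaRect(P[b][:,:2].astype(np.float32));print("board",rr,cv2.boxPoints(rr).round(1).tolist(),np.median(P[b][:,2]))
m=(hsv[...,0]>7)&(hsv[...,0]<22)&(hsv[...,1]>100)&(hsv[...,2]>90);m[:,:290]=0;m[:,420:]=0;m[:115]=0;m[370:]=0
pts=np.argwhere(m)[:,::-1].astype(np.float32)
# corners via contour
w=cast(c,pts,22,ps)[:,:2].astype(np.float32);rr=cv2.minAreaRect(w);print("board col",rr,cv2.boxPoints(rr).round(1).tolist())
m=(((hsv[...,0]<6)|(hsv[...,0]>174))&(hsv[...,1]>170)&(hsv[...,2]>120));m[:,:270]=0;m[:,330:]=0;m[:230]=0;m[290:]=0
w=cast(c,np.argwhere(m)[:,::-1],83,ps)[:,:2].astype(np.float32);print("paddle",cv2.minAreaRect(w),w.mean(0),np.median(P[m],0))
kb=(P[...,2]>105)&(P[...,2]<150)&(P[...,0]>515)&(P[...,0]<560)&(P[...,1]<20)&(P[...,1]>-40)
t=P[kb&(P[...,2]>132)];print("knob",kb.sum(),P[kb].mean(0),t.mean(0),cv2.minAreaRect(t[:,:2].astype(np.float32)))
an=(P[...,2]>76)&(P[...,2]<90)&(P[...,1]<-250)&(P[...,0]>500)&(P[...,0]<560);print("anvil top",an.sum(),P[an].min(0),P[an].max(0),np.median(P[an],0))
f=c["frame"][110:390,270:430,::-1];cv2.imwrite("pics/w1c.png",cv2.resize(f,None,fx=2.1,fy=2.1,interpolation=cv2.INTER_CUBIC))
E
```

```text
board ((533.4938354492188, -157.5886688232422), (283.1318359375, 115.76428985595703), 88.4886703491211) [[471.8999938964844, -297.6000061035156], [587.5999755859375, -300.6000061035156], [595.0999755859375, -17.600000381469727], [479.3999938964844, -14.5]] 22.106426640734753
board col ((532.5439453125, -151.5201873779297), (291.7005615234375, 115.35999298095703), 88.51934814453125) [[471.1000061035156, -295.79998779296875], [586.4000244140625, -298.79998779296875], [594.0, -7.199999809265137], [478.70001220703125, -4.199999809265137]]
paddle ((464.5912170410156, -141.58758544921875), (24.158336639404297, 28.23753547668457), 0.14158187806606293) [ 464.69385 -141.57814] [nan nan nan]
knob 515 [535.84419768 -15.55314515 135.25377143] [536.57833076 -15.82350469 137.36225111] ((536.9735717773438, -16.13131332397461), (18.016847610473633, 18.699190139770508), 19.903282165527344)
anvil top 798 [ 507.63598297 -290.79578494   76.00765007] [ 553.09703457 -265.58370993   84.09621197] [ 530.00357539 -276.25208349   81.13158111]
```

View pics/w1c.png

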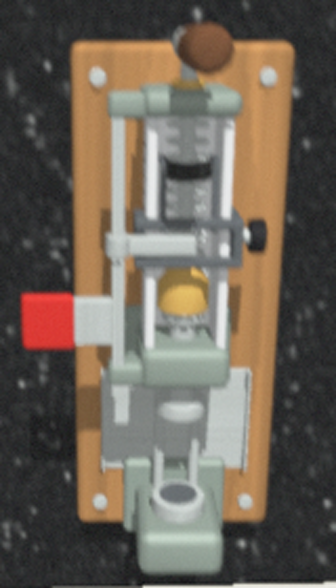

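```bash
python3 - <<'E'
from h import *
from bench import r
s=r.read_state()
plan(s["tcp_pos"],s["eef_rot"],(528,120,150),88.5)
E
```

```text
0 [2.78, 0.42, 2.23] [-0.0, 0.04, 0.05]
1 [2.77, 0.42, 2.23] [-0.0, 0.04, 0.05]
2 [2.77, 0.41, 2.24] [-0.0, 0.04, 0.05]
3 [2.77, 0.41, 2.24] [-0.0, 0.04, 0.05]
4 [2.77, 0.41, 2.24] [-0.0, 0.04, 0.05]
5 [2.77, 0.41, 2.24] [-0.0, 0.04, 0.05]
6 [2.77, 0.41, 2.24] [-0.0, 0.04, 0.05]
end [528.04 119.96 150.02] yaw 88.47
```

Call:
send_rows(series=[{"linear":[2.8,0.4,2.2],"angular":[0,0,0],"claw":1},{"linear":[2.8,0.4,2.2],"angular":[0,0,0],"claw":1},{"linear":[2.8,0.4,2.2],"angular":[0,0,0],"claw":1},{"linear":[2.8,0.4,2.2],"angular":[0,0,0],"claw":1},{"linear":[2.8,0.4,2.2],"angular":[0,0,0],"claw":1}])

```text
time_s: 2.28
tcp_pos: [514.6, 74.7, 196.1]
eef_rot: [-2.23, -2.21, -0.001]
ft_force: [-0.8, -0.5, -0.8]
width: 85.5
```

Call:
send_rows(series=[{"linear":[2.8,0.4,2.2],"angular":[0,0,0],"claw":1},{"linear":[2.8,0.4,2.2],"angular":[0,0,0],"claw":1},{"linear":[0,0,0],"angular":[0,0,0],"claw":1},{"linear":[0,0,0],"angular":[0,0,0],"claw":1}])

```text
time_s: 2.62
tcp_pos: [521.7, 131.5, 151.1]
eef_rot: [-2.223, -2.214, 0.006]
ft_force: [0.4, -0.7, -0.3]
width: 85.1
```

```bash
python3 - <<'E'
from h import *
c=snap('w2')
P=cloud(c,c["pose"])
hsv=cv2.cvtColor(c["frame"],cv2.COLOR_RGB2HSV)
m=((hsv[...,0]>7)&(hsv[...,0]<22)&(hsv[...,1]>90)&(hsv[...,2]>60)).astype(np.uint8)
m=cv2.morphologyEx(m,cv2.MORPH_CLOSE,np.ones((5,5)))
k,l,st,ce=cv2.connectedComponentsWithStats(m)
for i in range(1,k):
    if st[i,4]>300:
        cn=max(cv2.findContours((l==i).astype(np.uint8),0,2)[0],key=cv2.contourArea)
        e=cv2.fitEllipse(cn);hull=cast(c,cn[:,0].astype(float),16.5,c["pose"])[:,:2].astype(np.float32)
        print(ce[i].round(),st[i],e,"world@16.5",cv2.fitEllipse(hull),cv2.minAreaRect(hull),"zmax",np.nanmax(P[l==i][:,2]))
E
```

```text
2.6167 [521.7 131.5 151.1] yaw 89.77 [ 0.4  -0.71 -0.3 ] 85.0662172567614
[331. 237.] [ 309  202   48   58 1283] ((332.64434814453125, 230.45118713378906), (47.28429412841797, 57.22384262084961), 13.087400436401367) world@16.5 ((529.7308959960938, 125.95829772949219), (35.5526237487793, 44.385223388671875), 169.7347869873047) ((529.5349731445312, 125.94165802001953), (35.48060989379883, 44.22686767578125), 1.1893203258514404) zmax 34.6935658800146
[445. 235.] [430 211  37  41 737] ((448.07421875, 231.19810485839844), (34.37674331665039, 41.35415267944336), 24.14195442199707) world@16.5 ((615.997802734375, 125.3801498413086), (26.209003448486328, 31.26233673095703), 174.87210083007812) ((615.9554443359375, 125.65379333496094), (26.68198013305664, 31.027605056762695), 4.289874076843262) zmax 24.43003559980673
[592. 274.] [ 556  260   81   31 1604] ((593.631103515625, 274.0264892578125), (29.169763565063477, 77.62078094482422), 90.26812744140625) world@16.5 ((729.3096923828125, 91.17390441894531), (23.891050338745117, 57.99725341796875), 87.52265930175781) ((729.0093383789062, 89.847656
[... 512 characters left out ...]
484375, 368.1639709472656), (29.544588088989258, 68.79573822021484), 88.40538024902344) world@16.5 ((737.2669677734375, 7.957174777984619), (28.070636749267578, 55.44878387451172), 89.40887451171875) ((737.8212280273438, 9.607070922851562), (57.74436569213867, 30.019203186035156), 12.086905479431152) zmax 32.52085904142905
[332. 403.] [ 273  384  137   47 1318] ((346.640380859375, 404.7491455078125), (48.53961944580078, 139.6125946044922), 95.33528900146484) world@16.5 ((542.4977416992188, -29.70087432861328), (49.5639533996582, 120.35540008544922), 83.16178131103516) ((537.6715698242188, -30.217288970947266), (43.85991668701172, 117.83516693115234), 86.65789794921875) zmax 23.77702266858205
```

View pics/w2.png

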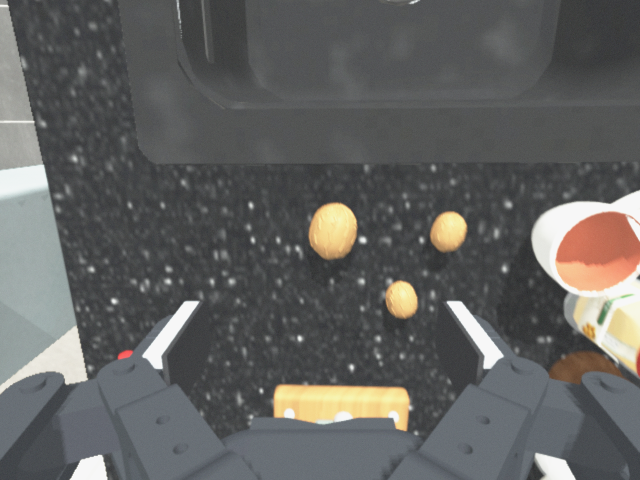

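```bash
python3 - <<'E'
from h import *
from scipy.optimize import least_squares
from bench import r
s=r.read_state();print(s["time_s"],s["tcp_pos"],s["eef_rot"],s["qvel"].round(3))
for n in("w2","top0","scene0"):
    c=pickle.load(open(n+".pkl","rb"));P=cloud(c,c.get("pose")).reshape(-1,3)
    q=P[(np.hypot(P[:,0]-529.5,P[:,1]-127)<30)&(P[:,2]>7)]
    def f(p):
        a=p[2];d=q-[p[0],p[1],16.5+p[3]];u=d[:,0]*np.cos(a)+d[:,1]*np.sin(a);v=-d[:,0]*np.sin(a)+d[:,1]*np.cos(a)
        return (np.sqrt((u/20)**2+(v/16.5)**2+(d[:,2]/16.5)**2)-1)*17
    o=least_squares(f,[529.5,127,np.radians(78),0],loss="soft_l1");print(n,len(q),o.x[:2],np.degrees(o.x[2]),o.x[3],np.abs(o.fun).mean())
E
```

```text
2.6667 [523.1098089  128.99598216 152.60629804] [-2.22946608 -2.21186222  0.00299421] [ 0.028 -0.027  0.052 -0.017  0.01  -0.003 -0.   ]
w2 16298 [523.96420241 189.96247476] 7839.462822013517 220.44566511205971 47.89741289580465
top0 213 [528.67346102 127.46169813] 72.17086993744789 0.8281426653458224 1.4984553280405342
scene0 452 [528.31262481 126.71429605] 75.85732565353887 0.9734308823067814 0.8352722486239015
```

```bash
python3 - <<'E'
from h import *
from scipy.optimize import least_squares
c=snap("w3");P=cloud(c,c.get("pose")).reshape(-1,3)
q=P[(np.hypot(P[:,0]-529.5,P[:,1]-127)<30)&(P[:,2]>7)&(P[:,2]<42)]
def f(p):
    a=p[2];d=q-[p[0],p[1],16.5+p[3]];u=d[:,0]*np.cos(a)+d[:,1]*np.sin(a);v=-d[:,0]*np.sin(a)+d[:,1]*np.cos(a)
    return (np.sqrt((u/20)**2+(v/16.5)**2+(d[:,2]/16.5)**2)-1)*17
o=least_squares(f,[529.5,127,np.radians(78),0],loss="soft_l1");print(len(q),o.x[:2],np.degrees(o.x[2]),o.x[3],np.abs(o.fun).mean())
from bench import r
s=r.read_state();print(s["tcp_pos"],s["eef_rot"])
E
```

```text
2.6667 [523.1 129.  152.6] yaw 89.55 [-0.71 -0.32 -0.26] 85.51779583212685
2047 [529.47302144 126.84312745] 73.80476817114436 0.4420869547780739 0.5261984970243097
[524.03648091 127.48060488 153.55848284] [ 2.23308742e+00  2.20931267e+00 -5.22821790e-04]
```

```bash
python3 - <<'E'
from h import *
from bench import r
s=r.read_state()
plan(s["tcp_pos"],s["eef_rot"],(529.2,126.9,60),74.5)
E
```

```text
0 [-0.02, 0.17, 3.12] [0.0, 0.01, 4.96]
1 [0.0, 0.17, 3.12] [0.0, 0.01, 4.96]
2 [0.02, 0.18, 3.12] [0.0, 0.01, 4.96]
end [529.23 126.94  59.96] yaw 74.51
```

Call:
send_rows(series=[{"linear":[0,0.2,3.0],"angular":[0,0,5],"claw":1},{"linear":[0,0.2,3.0],"angular":[0,0,5],"claw":1},{"linear":[0,0.1,3.0],"angular":[0,0,5],"claw":1},{"linear":[0,0,0],"angular":[0,0,0],"claw":1},{"linear":[0,0,0],"angular":[0,0,0],"claw":1}])

```text
time_s: 3.13
tcp_pos: [528.6, 125.9, 63.3]
eef_rot: [-2.503, -1.898, 0.003]
ft_force: [1.2, -0.7, 0.6]
width: 85.5
```

```bash
python3 - <<'E'
from h import *
from bench import r
s=r.read_state();print(s["tcp_pos"],s["qvel"].round(3))
plan(s["tcp_pos"],s["eef_rot"],(529.2,126.9,2),74.5)
E
```

```text
[528.64716551 125.85756955  63.34476156] [-0.004 -0.042  0.014 -0.058  0.003 -0.004  0.003]
0 [0.06, 0.02, 3.07] [-0.04, 0.04, -0.08]
1 [0.06, 0.01, 3.06] [-0.04, 0.04, -0.08]
end [529.17 126.88   2.04] yaw 74.51
```

Call:
send_rows(series=[{"linear":[0.1,0,2.0],"angular":[0,0,0],"claw":1},{"linear":[0,0,2.0],"angular":[0,0,0],"claw":1},{"linear":[0,0,1.9],"angular":[0,0,0],"claw":1},{"linear":[0,0,0],"angular":[0,0,0],"claw":1},{"linear":[0,0,0],"angular":[0,0,0],"claw":1}])

```text
time_s: 3.55
tcp_pos: [530.9, 128.0, 6.2]
eef_rot: [2.502, 1.898, 0.003]
ft_force: [-0.3, -0.2, 0.3]
width: 85.6
```

```bash
python3 - <<'E'
from h import *
snap("w4")
E
```

```text
3.55 [530.9 128.    6.2] yaw 74.37 [-0.31 -0.2   0.34] 85.56637444019356
```

View pics/w4.png

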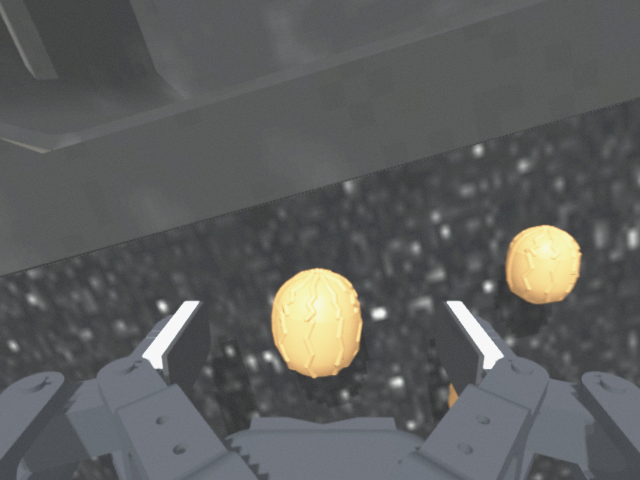

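Call:
send_rows(series=[{"linear":[0,0,0.1],"angular":[0,0,0],"claw":0.6},{"linear":[0,0,0],"angular":[0,0,0],"claw":0.3},{"linear":[0,0,0],"angular":[0,0,0],"claw":0.2},{"linear":[0,0,0],"angular":[0,0,0],"claw":0.2},{"linear":[0,0,0],"angular":[0,0,0],"claw":0.2}], newtons=25)

```text
time_s: 4.02
tcp_pos: [530.1, 128.3, 4.0]
eef_rot: [2.503, 1.898, 0.002]
ft_force: [-0.4, 0.1, 3.4]
width: 33.0
```

Call:
send_rows(series=[{"linear":[0,0,0],"angular":[0,0,0],"claw":0.2},{"linear":[0,0,0],"angular":[0,0,0],"claw":0.2},{"linear":[0,0,0],"angular":[0,0,0],"claw":0.2}])

```text
time_s: 4.27
tcp_pos: [530.0, 128.3, 4.0]
eef_rot: [-2.503, -1.898, -0.001]
ft_force: [-0.6, -0.8, 5.8]
width: 32.3
```

```bash
python3 - <<'E'
from h import *
snap("w5")
E
```

```text
4.2667 [530.  128.3   4. ] yaw 74.34 [-0.57 -0.85  5.75] 32.329649532939285
```

View pics/w5.png

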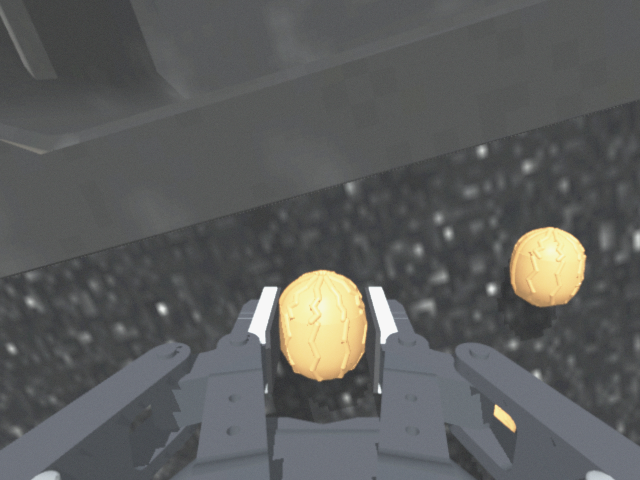

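Call:
send_rows(series=[{"linear":[0,0,-1.0],"angular":[0,0,0],"claw":0.2},{"linear":[0,0,-3.5],"angular":[0,0,0],"claw":0.2},{"linear":[0,0,-4.0],"angular":[0,0,0],"claw":0.2},{"linear":[0,0,-4.0],"angular":[0,0,0],"claw":0.2},{"linear":[0,0,-4.0],"angular":[0,0,0],"claw":0.2}])

```text
time_s: 4.73
tcp_pos: [529.1, 127.7, 170.1]
eef_rot: [2.504, 1.897, -0.001]
ft_force: [0.5, -0.0, 0.4]
width: 32.7
```

Call:
send_rows(series=[{"linear":[0,0,-2.5],"angular":[0,0,0],"claw":0.2},{"linear":[0,0,0],"angular":[0,0,0],"claw":0.2},{"linear":[0,0,0],"angular":[0,0,0],"claw":0.2},{"linear":[0,0,0],"angular":[0,0,0],"claw":0.2}])

```text
time_s: 5.07
tcp_pos: [528.7, 128.2, 192.5]
eef_rot: [-2.503, -1.898, 0.002]
ft_force: [-0.8, 0.4, -0.7]
width: 32.3
```

```bash
cat > nut.py <<'E'
from h import *
from scipy.optimize import least_squares
def nuthand(c):
    P=cloud(c,(np.zeros(3),np.zeros(3)))  # tool coordinates
    hsv=cv2.cvtColor(c["frame"],cv2.COLOR_RGB2HSV)
    m=((hsv[...,0]>7)&(hsv[...,0]<25)&(hsv[...,1]>80)&(hsv[...,2]>80))
    q=P[m];q=q[np.linalg.norm(q-[0,0,-10],axis=1)<35]
    def f(p):
        d=q-p[:3];t,e=p[3],p[4]
        ax=np.array([np.cos(t)*np.cos(e),np.sin(t)*np.cos(e),np.sin(e)])
        u=d@ax;v2=(d**2).sum(1)-u**2
        return (np.sqrt((u/20)**2+v2/16.5**2)-1)*17
    o=least_squares(f,[0,0,-12,0,0],loss="soft_l1",f_scale=.5)
    print(len(q),"nut centre tool",o.x[:3].round(2),"yaw,pitch",np.degrees(o.x[3:]).round(1),"res",np.abs(o.fun).mean().round(2))
E
python3 - <<'E'
from nut import *
c=snap("w6");nuthand(c);nuthand(pickle.load(open("w5.pkl","rb")))
E
```

```text
5.0667 [528.7 128.2 192.5] yaw 74.34 [-0.75  0.42 -0.73] 32.3291456014565
7492 nut centre tool [ -0.5    1.12 -12.71] yaw,pitch [-2.   5.8] res 0.47
5043 nut centre tool [ -0.16   1.07 -12.58] yaw,pitch [-1.4 13.3] res 0.57
```

View pics/w6.png

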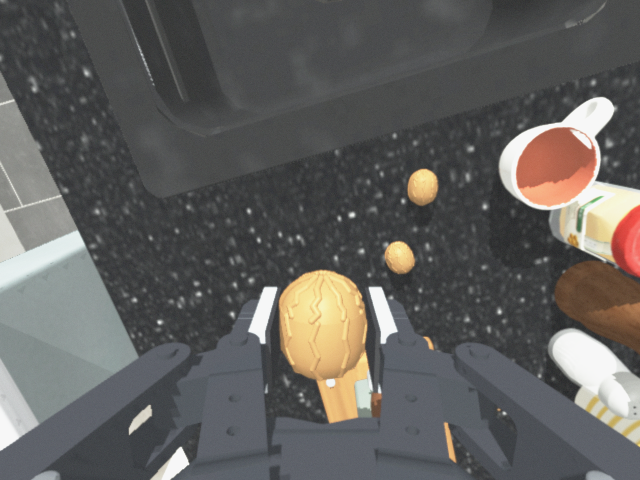

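```bash
python3 - <<'E'
from h import *
from bench import r
s=r.read_state()
plan(s["tcp_pos"],s["eef_rot"],(530.2,-230.5,170),88)
E
```

```text
0 [-3.45, 0.99, 0.22] [-0.02, 0.01, -1.37]
1 [-3.47, 0.9, 0.22] [-0.02, 0.01, -1.37]
2 [-3.49, 0.82, 0.22] [-0.02, 0.01, -1.37]
3 [-3.51, 0.74, 0.22] [-0.02, 0.01, -1.37]
4 [-3.53, 0.65, 0.22] [-0.02, 0.01, -1.37]
5 [-3.54, 0.57, 0.22] [-0.02, 0.01, -1.37]
6 [-3.55, 0.48, 0.22] [-0.02, 0.01, -1.37]
7 [-3.56, 0.4, 0.22] [-0.02, 0.01, -1.37]
8 [-3.58, 0.31, 0.21] [-0.02, 0.01, -1.37]
9 [-3.58, 0.23, 0.22] [-0.02, 0.01, -1.37]
end [ 530.17 -230.51  169.96] yaw 88.04
```

Call:
send_rows(series=[{"linear":[-3.5,1.0,0.2],"angular":[0,0,-1.4],"claw":0.2},{"linear":[-3.5,0.9,0.2],"angular":[0,0,-1.4],"claw":0.2},{"linear":[-3.5,0.8,0.2],"angular":[0,0,-1.4],"claw":0.2},{"linear":[-3.5,0.7,0.2],"angular":[0,0,-1.4],"claw":0.2},{"linear":[-3.5,0.7,0.2],"angular":[0,0,-1.4],"claw":0.2}])

```text
time_s: 5.53
tcp_pos: [528.9, -52.9, 181.3]
eef_rot: [-2.379, -2.047, 0.005]
ft_force: [0.5, 0.2, -1.4]
width: 32.3
```

Call:
send_rows(series=[{"linear":[-3.5,0.6,0.2],"angular":[0,0,-1.4],"claw":0.2},{"linear":[-3.5,0.5,0.2],"angular":[0,0,-1.4],"claw":0.2},{"linear":[-3.5,0.4,0.2],"angular":[0,0,-1.4],"claw":0.2},{"linear":[-3.5,0.3,0.2],"angular":[0,0,-1.4],"claw":0.2},{"linear":[-3.5,0.2,0.2],"angular":[0,0,-1.4],"claw":0.2}])

```text
time_s: 5.95
tcp_pos: [531.2, -228.8, 170.9]
eef_rot: [-2.249, -2.187, 0.003]
ft_force: [-0.1, 0.3, 0.3]
width: 32.3
```

Call:
send_rows(series=[{"linear":[0,0,3.5],"angular":[0,0,0],"claw":0.2},{"linear":[0,0,3.0],"angular":[0,0,0],"claw":0.2},{"linear":[0,0,0],"angular":[0,0,0],"claw":0.2},{"linear":[0,0,0],"angular":[0,0,0],"claw":0.2},{"linear":[0,0,0],"angular":[0,0,0],"claw":0.2}])

```text
time_s: 6.37
tcp_pos: [533.0, -227.6, 108.6]
eef_rot: [-2.252, -2.19, 0.001]
ft_force: [1.0, -0.5, -0.2]
width: 32.3
```

```bash
python3 - <<'E'
from nut import *
c=snap("w7");nuthand(c)
from bench import r
s=r.read_state();print(s["tcp_pos"])
plan(s["tcp_pos"],s["eef_rot"],(530.2,-230.5,42.5),88)
E
```

```text
6.3667 [ 533.  -227.6  108.6] yaw 88.39 [ 1.   -0.55 -0.18] 32.292062405349704
7882 nut centre tool [ -0.73   1.02 -12.74] yaw,pitch [-1.7  5.1] res 0.48
[ 533.68687351 -227.94259667  109.57702504]
0 [-0.13, -0.18, 3.35] [0.06, 0.03, 0.2]
1 [-0.13, -0.17, 3.36] [0.06, 0.03, 0.2]
end [ 530.2  -230.49   42.47] yaw 88.0
```

View pics/w7.png

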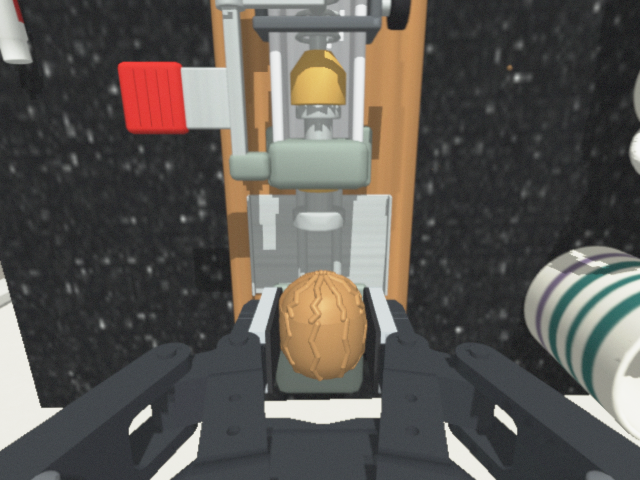

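```bash
python3 - <<'E'
from h import *
c=pickle.load(open("w7.pkl","rb"));ps=c["pose"];P=cloud(c,ps)
hsv=cv2.cvtColor(c["frame"],cv2.COLOR_RGB2HSV)
ex=np.array([np.cos(np.radians(-91.5)),np.sin(np.radians(-91.5))]);ey=np.array([-ex[1],ex[0]]);O=np.array([532.6,-139.5])
L=np.stack([(P[...,:2]-O)@ex,(P[...,:2]-O)@ey],-1)
m=((hsv[...,0]<6)|(hsv[...,0]>174))&(hsv[...,1]>170);m[:,240:]=0;m[:50]=0
q=L[m];q=q[~np.isnan(q[:,0])];print("paddle loc",np.median(q,0),np.percentile(q,[2,98],axis=0).tolist(),"z",np.nanmedian(P[m][:,2]))
g=(abs(P[...,2]-78)<3)&(L[...,0]>10)&(L[...,0]<60)&(abs(L[...,1])<30)
print("guide",np.percentile(L[g],[2,50,98],axis=0).tolist(),np.median(P[g][:,2]))
g=(P[...,2]>45)&(P[...,2]<75)&(L[...,0]>48)&(L[...,0]<80)&(abs(L[...,1])<20)
print("ramcup",np.percentile(L[g],[1,50,99],axis=0).tolist())
for X in [(66,0,69),(66,14,55),(66,-14,55),(22,-22,78),(44,22,78),(5,-68,83)]:
    print(X,proj(c,[*(O+X[0]*ex+X[1]*ey),X[2]],ps)[0].round())
E
```

```text
paddle loc [  6.09739908 -66.12063238] [[-6.720842229542255, -78.29919405094593], [19.585684312227414, -54.5098902017225]] z 82.85835620421113
guide [[24.3271499613392, -29.40844827931381], [33.74782473820786, 0.5316149506383879], [43.865043316073184, 22.084502996340113]] 77.56926743570574
ramcup [[48.10249151021941, -11.414041918639592], [59.1678883534334, 1.6100957006671255], [67.03072510559451, 14.345060257949418]]
(66, 0, 69) [315. 229.]
(66, 14, 55) [342. 222.]
(66, -14, 55) [289. 222.]
(22, -22, 78) [263. 137.]
(44, 22, 78) [363. 187.]
(5, -68, 83) [147.  94.]
```

Call:
send_rows(series=[{"linear":[-0.3,-0.3,1.5],"angular":[0,0,0],"claw":0.2},{"linear":[0,0,1.5],"angular":[0,0,0],"claw":0.2},{"linear":[0,0,0],"angular":[0,0,0],"claw":0.2},{"linear":[0,0,0],"angular":[0,0,0],"claw":0.2},{"linear":[0,0,0],"angular":[0,0,0],"claw":0.2}])

```text
time_s: 6.83
tcp_pos: [530.9, -231.1, 80.1]
eef_rot: [2.25, 2.188, 0.002]
ft_force: [-0.1, -0.5, 0.0]
width: 32.7
```

Call:
send_rows(series=[{"linear":[0,0,0],"angular":[0,0,0],"claw":0.2}])

```text
time_s: 6.92
tcp_pos: [530.8, -231.1, 80.0]
eef_rot: [2.251, 2.188, 0.002]
ft_force: [-0.3, 0.2, -1.1]
width: 32.2
```

```bash
python3 - <<'E'
from nut import *
c=snap("w8");nuthand(c)
from bench import r
s=r.read_state();print(s["tcp_pos"])
plan(s["tcp_pos"],s["eef_rot"],(530.2,-231,42.5),88)
E
```

```text
6.9167 [ 530.8 -231.1   80. ] yaw 88.38 [-0.31  0.16 -1.11] 32.18079553023642
7888 nut centre tool [ -0.71   1.   -12.71] yaw,pitch [-1.7  5. ] res 0.49
[ 530.64134853 -231.1271262    79.76550554]
0 [0.01, -0.05, 3.73] [0.15, 0.05, 0.37]
end [ 530.24 -231.05   42.46] yaw 88.0
```

View pics/w8.png

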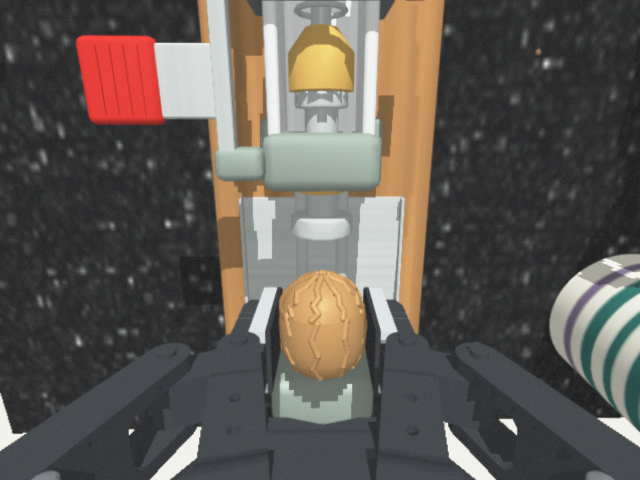

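Call:
send_rows(series=[{"linear":[0,0,1.2],"angular":[0,0,0],"claw":0.2},{"linear":[0,0,1.2],"angular":[0,0,0],"claw":0.2},{"linear":[0,0,0.8],"angular":[0,0,0],"claw":0.2},{"linear":[0,0,0],"angular":[0,0,0],"claw":0.2},{"linear":[0,0,0],"angular":[0,0,0],"claw":0.2}])

```text
time_s: 7.38
tcp_pos: [528.8, -230.5, 45.1]
eef_rot: [-2.252, -2.187, 0.002]
ft_force: [0.5, 0.8, 0.2]
width: 32.5
```

Call:
send_rows(series=[{"linear":[0,0,0.2],"angular":[0,0,0],"claw":0.2},{"linear":[0,0,0.2],"angular":[0,0,0],"claw":0.2},{"linear":[0,0,0],"angular":[0,0,0],"claw":0.2},{"linear":[0,0,0],"angular":[0,0,0],"claw":0.2}])

```text
time_s: 7.72
tcp_pos: [530.7, -231.2, 42.8]
eef_rot: [2.252, 2.187, 0.002]
ft_force: [1.8, -0.2, 2.1]
width: 32.1
```

```bash
python3 - <<'E'
from nut import *
c=snap("w9");nuthand(c)
f=c["frame"][120:420,180:460,::-1];cv2.imwrite("pics/w9c.png",cv2.resize(f,None,fx=2,fy=2,interpolation=cv2.INTER_CUBIC))
E
```

```text
7.7167 [ 530.7 -231.2   42.8] yaw 88.35 [ 1.85 -0.17  2.11] 32.13747027218005
7833 nut centre tool [ -0.65   1.   -13.08] yaw,pitch [-1.3  4.7] res 0.48
```

View pics/w9c.png

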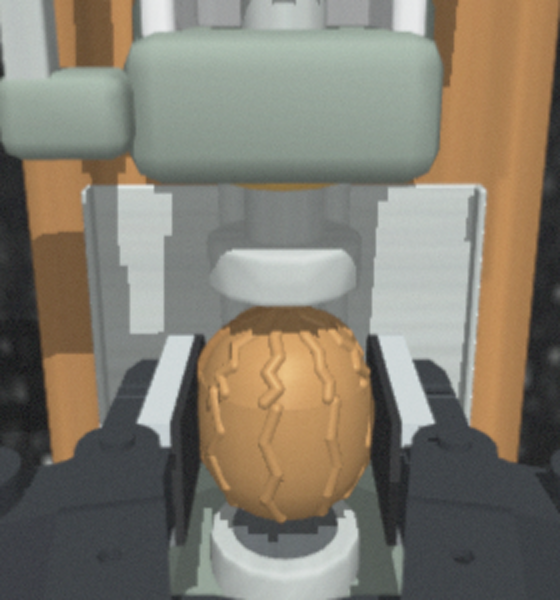

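Call:
send_rows(series=[{"linear":[0,0,0],"angular":[0,0,0],"claw":0.42},{"linear":[0,0,0],"angular":[0,0,0],"claw":0.46},{"linear":[0,0,0],"angular":[0,0,0],"claw":0.5},{"linear":[0,0,0],"angular":[0,0,0],"claw":0.55},{"linear":[0,0,0],"angular":[0,0,0],"claw":0.6}])

```text
time_s: 8.18
tcp_pos: [529.0, -230.6, 41.9]
eef_rot: [-2.253, -2.188, 0.001]
ft_force: [-0.2, 0.3, 0.1]
width: 51.0
```

Call:
send_rows(series=[{"linear":[0,0,0],"angular":[0,0,0],"claw":0.65},{"linear":[0,0,0],"angular":[0,0,0],"claw":0.65},{"linear":[0,0,-2.0],"angular":[0,0,0],"claw":0.65},{"linear":[0,0,-3.0],"angular":[0,0,0],"claw":0.65},{"linear":[0,0,-3.0],"angular":[0,0,0],"claw":0.65}])

```text
time_s: 8.6
tcp_pos: [528.5, -230.3, 122.2]
eef_rot: [-2.252, -2.187, 0.002]
ft_force: [0.5, 0.1, 1.2]
width: 55.6
```

Call:
send_rows(series=[{"linear":[0,0,-3.5],"angular":[0,0,0],"claw":0.65},{"linear":[0,0,-3.5],"angular":[0,0,0],"claw":0.65},{"linear":[0,0,0],"angular":[0,0,0],"claw":0.65},{"linear":[0,0,0],"angular":[0,0,0],"claw":0.65}])

```text
time_s: 8.93
tcp_pos: [530.9, -231.9, 195.0]
eef_rot: [2.25, 2.185, 0.004]
ft_force: [0.5, -0.3, 0.1]
width: 55.3
```

```bash
python3 - <<'E'
from nut import *
c=snap("w10")
f=c["frame"][120:420,180:460,::-1];cv2.imwrite("pics/w10c.png",cv2.resize(f,None,fx=2,fy=2,interpolation=cv2.INTER_CUBIC))
E
```

```text
8.9333 [ 530.9 -231.9  195. ] yaw 88.33 [ 0.54 -0.33  0.15] 55.304626103306106
```

View pics/w10c.png

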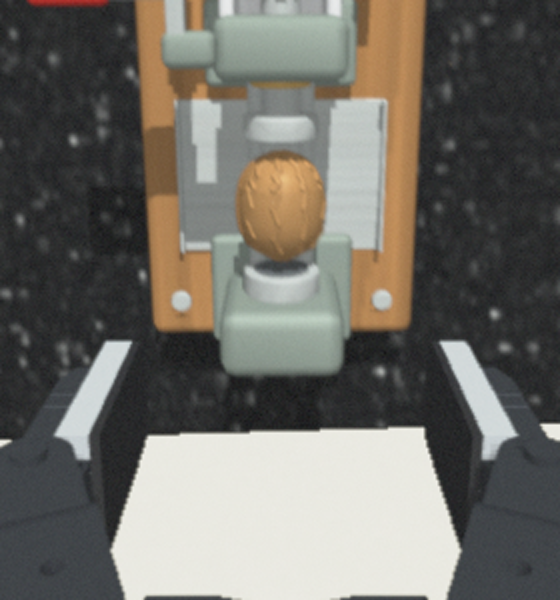

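```bash
python3 - <<'E'
from h import *
from bench import r
c=pickle.load(open("w10.pkl","rb"));P=cloud(c,c["pose"])
q=P[(np.hypot(P[...,0]-530.5,P[...,1]+231)<15)&(P[...,2]>45)&(P[...,2]<90)];t=q[q[:,2]>q[:,2].max()-2];print("nut top",t.mean(0),np.percentile(q[:,2],99))
s=r.read_state()
plan(s["tcp_pos"],s["eef_rot"],(535.9,-14.5,185),88.5)
E
```

```text
nut top [ 531.51803839 -232.51077538   72.26373251] 73.06702280324173
0 [3.61, -0.0, 0.13] [0.01, -0.0, -0.03]
1 [3.61, 0.0, 0.13] [0.01, -0.0, -0.03]
2 [3.61, 0.0, 0.13] [0.01, -0.0, -0.03]
3 [3.61, 0.0, 0.13] [0.01, -0.0, -0.03]
4 [3.61, 0.01, 0.13] [0.01, -0.0, -0.03]
5 [3.6, 0.01, 0.13] [0.01, -0.0, -0.03]
end [535.91 -14.51 185.01] yaw 88.52
```

Call:
send_rows(series=[{"linear":[3.6,0,0.2],"angular":[0,0,0],"claw":0.65},{"linear":[3.6,0,0.2],"angular":[0,0,0],"claw":0.65},{"linear":[3.6,0,0.2],"angular":[0,0,0],"claw":0.65},{"linear":[3.6,0,0.2],"angular":[0,0,0],"claw":0.65},{"linear":[3.6,0,0.2],"angular":[0,0,0],"claw":0.65}])

```text
time_s: 9.4
tcp_pos: [533.1, -48.7, 180.1]
eef_rot: [-2.251, -2.187, 0.004]
ft_force: [0.6, 0.2, 0.3]
width: 55.3
```

Call:
send_rows(series=[{"linear":[3.6,0,0],"angular":[0,0,0],"claw":0.65},{"linear":[0,0,0],"angular":[0,0,0],"claw":0.65},{"linear":[0,0,0],"angular":[0,0,0],"claw":0.65},{"linear":[0,0,0],"angular":[0,0,0],"claw":0.65},{"linear":[0,0,0],"angular":[0,0,0],"claw":0.65}])

```text
time_s: 9.82
tcp_pos: [535.0, -16.9, 181.5]
eef_rot: [-2.256, -2.186, 0.003]
ft_force: [-0.3, 0.0, 0.9]
width: 55.8
```

```bash
python3 - <<'E'
from h import *
from bench import r
c=snap("w11");P=cloud(c,c["pose"])
kb=(P[...,2]>105)&(P[...,2]<150)&(P[...,0]>505)&(P[...,0]<565)&(P[...,1]<30)&(P[...,1]>-50)
t=P[kb&(P[...,2]>134)];print("knob top",kb.sum(),t.mean(0),cv2.minAreaRect(t[:,:2].astype(np.float32)))
s=r.read_state()
plan(s["tcp_pos"],s["eef_rot"],(535.9,-14.5,96),88.5)
E
```

```text
9.8167 [535.  -16.9 181.5] yaw 88.17 [-0.28  0.04  0.92] 55.8351024155907
knob top 1342 [537.25740759 -14.79529682 137.57188278] ((537.2910766601562, -15.507922172546387), (17.349149703979492, 17.828968048095703), 78.12667083740234)
0 [0.09, 0.02, 2.86] [-0.02, 0.02, -0.12]
1 [0.09, 0.02, 2.86] [-0.02, 0.02, -0.12]
2 [0.1, 0.02, 2.86] [-0.02, 0.02, -0.12]
end [535.86 -14.46  96.04] yaw 88.49
```

View pics/w11.png

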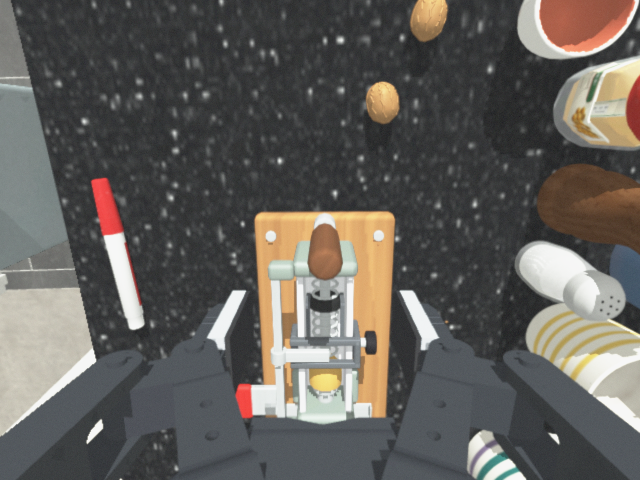

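Call:
send_rows(series=[{"linear":[0.1,0,2.8],"angular":[0,0,0],"claw":0.65},{"linear":[0.1,0,2.8],"angular":[0,0,0],"claw":0.65},{"linear":[0,0,2.8],"angular":[0,0,0],"claw":0.65},{"linear":[0,0,0],"angular":[0,0,0],"claw":0.65},{"linear":[0,0,0],"angular":[0,0,0],"claw":0.65}])

```text
time_s: 10.28
tcp_pos: [534.5, -14.4, 97.4]
eef_rot: [-2.255, -2.185, 0.005]
ft_force: [-0.2, 0.1, -0.1]
width: 55.2
```

Call:
send_rows(series=[{"linear":[0,0,0],"angular":[0,0,0],"claw":0.4},{"linear":[0,0,0],"angular":[0,0,0],"claw":0.3},{"linear":[0,0,0],"angular":[0,0,0],"claw":0.1},{"linear":[0,0,0],"angular":[0,0,0],"claw":0.1},{"linear":[0,0,0],"angular":[0,0,0],"claw":0.1}], newtons=30)

```text
time_s: 10.7
tcp_pos: [536.3, -13.3, 100.3]
eef_rot: [2.253, 2.188, 0.002]
ft_force: [-2.3, -0.5, 5.6]
width: 18.0
```

Call:
send_rows(series=[{"linear":[0,0,0],"angular":[0,0,0],"claw":0.1},{"linear":[0,0,0],"angular":[0,0,0],"claw":0.1},{"linear":[0,0,0],"angular":[0,0,0],"claw":0.1}], newtons=90)

```text
time_s: 10.95
tcp_pos: [536.3, -13.3, 100.5]
eef_rot: [2.253, 2.188, 0.002]
ft_force: [-3.0, -0.3, 6.5]
width: 16.7
```

Call:
send_rows(series=[{"linear":[0,0,-0.3],"angular":[0,0,0],"claw":0.1},{"linear":[0,0,0],"angular":[0,0,0],"claw":0.1},{"linear":[0,0,0],"angular":[0,0,0],"claw":0.1}])

```text
time_s: 11.2
tcp_pos: [536.2, -12.6, 100.8]
eef_rot: [2.252, 2.189, 0.001]
ft_force: [4.5, 0.8, -10.3]
width: 16.5
```

Call:
send_rows(series=[{"linear":[0.2,0,0],"angular":[0,0,0],"claw":0.1},{"linear":[0.2,0,0],"angular":[0,0,0],"claw":0.1},{"linear":[0.2,0,0],"angular":[0,0,0],"claw":0.1},{"linear":[0,0,0],"angular":[0,0,0],"claw":0.1},{"linear":[0,0,0],"angular":[0,0,0],"claw":0.1}])

```text
time_s: 11.62
tcp_pos: [536.3, -7.3, 100.8]
eef_rot: [2.252, 2.188, -0.001]
ft_force: [5.8, -1.5, -13.0]
width: 16.9
```

Call:
send_rows(series=[{"linear":[0.1,0,0.2],"angular":[0,0,0],"claw":0.1},{"linear":[0.2,0,0],"angular":[0,0,0],"claw":0.1},{"linear":[0.2,0,0],"angular":[0,0,0],"claw":0.1},{"linear":[0,0,0],"angular":[0,0,0],"claw":0.1},{"linear":[0,0,0],"angular":[0,0,0],"claw":0.1}])

```text
time_s: 12.03
tcp_pos: [536.6, -2.5, 100.5]
eef_rot: [2.253, 2.188, 0.001]
ft_force: [-1.2, -2.9, 6.4]
width: 16.7
```

Call:
send_rows(series=[{"linear":[0.2,0,0],"angular":[0,0,0],"claw":0.1},{"linear":[0.2,0,0],"angular":[0,0,0],"claw":0.1},{"linear":[0.2,0,0],"angular":[0,0,0],"claw":0.1},{"linear":[0,0,0],"angular":[0,0,0],"claw":0.1},{"linear":[0,0,0],"angular":[0,0,0],"claw":0.1}])

```text
time_s: 12.45
tcp_pos: [536.7, 2.4, 100.5]
eef_rot: [2.253, 2.187, -0.001]
ft_force: [-1.6, -5.5, 6.2]
width: 16.7
```

```bash
cat > st.py <<'E'
from h import *
from bench import r
s=r.read_state()
K0=np.array([536.2,-12.9]);ex=np.array([np.cos(np.radians(-91.5)),np.sin(np.radians(-91.5))])
print(round(s["time_s"],2),s["tcp_pos"].round(2),"draw",((K0-s["tcp_pos"][:2])@ex).round(2),"lat",((s["tcp_pos"][:2]-K0)@[-ex[1],ex[0]]).round(2),"pull",(s["ft_force"][:2]@ex).round(2),s["ft_force"].round(2),s["wrist_torque"].round(2),"w",round(s["width"],1),"yaw",np.degrees(np.arctan2(*Ro.from_rotvec(s["eef_rot"]).as_matrix()[[1,0],0])).round(2))
E
python3 st.py
```

```text
12.45 [536.68   2.43 100.48] draw 15.34 lat 0.08 pull 5.56 [-1.6  -5.52  6.18] [-0.94  0.4  -0.02] w 16.7 yaw 88.28
```

Call:
send_rows(series=[{"linear":[0.2,0,-0.1],"angular":[0,0,0],"claw":0.1},{"linear":[0.2,0,0],"angular":[0,0,0],"claw":0.1},{"linear":[0.1,0,0],"angular":[0,0,0],"claw":0.1},{"linear":[0,0,0],"angular":[0,0,0],"claw":0.1},{"linear":[0,0,0],"angular":[0,0,0],"claw":0.1}])

```text
time_s: 12.87
tcp_pos: [536.8, 6.6, 100.6]
eef_rot: [2.253, 2.185, -0.002]
ft_force: [0.7, -6.7, 0.9]
width: 16.6
```

Call:
send_rows(series=[{"linear":[0.2,0,0],"angular":[0,0,0],"claw":0.1},{"linear":[0.2,0,0],"angular":[0,0,0],"claw":0.1},{"linear":[0.1,0,0],"angular":[0,0,0],"claw":0.1},{"linear":[0,0,0],"angular":[0,0,0],"claw":0.1},{"linear":[0,0,0],"angular":[0,0,0],"claw":0.1}])

```text
time_s: 13.28
tcp_pos: [536.9, 10.5, 100.5]
eef_rot: [2.253, 2.183, -0.004]
ft_force: [0.7, -7.8, 0.6]
width: 16.9
```

Call:
send_rows(series=[{"linear":[0.2,0,0],"angular":[0,0,0],"claw":0.1},{"linear":[0.2,0,0],"angular":[0,0,0],"claw":0.1},{"linear":[0.1,0,0],"angular":[0,0,0],"claw":0.1},{"linear":[0,0,0],"angular":[0,0,0],"claw":0.1},{"linear":[0,0,0],"angular":[0,0,0],"claw":0.1}])

```text
time_s: 13.7
tcp_pos: [537.0, 14.7, 100.5]
eef_rot: [2.253, 2.182, -0.005]
ft_force: [0.7, -8.2, -0.0]
width: 16.6
```

```bash
python3 st.py
```

```text
13.7 [537.    14.69 100.53] draw 27.61 lat 0.08 pull 8.15 [ 0.72 -8.17 -0.03] [-1.56 -0.05  0.1 ] w 16.6 yaw 88.17
```

Call:
send_rows(series=[{"linear":[0.2,0,0],"angular":[0,0,0],"claw":0.1},{"linear":[0.2,0,0],"angular":[0,0,0],"claw":0.1},{"linear":[0,0,0],"angular":[0,0,0],"claw":0.1},{"linear":[0,0,0],"angular":[0,0,0],"claw":0.1}])

```text
time_s: 14.03
tcp_pos: [537.1, 18.1, 100.5]
eef_rot: [2.253, 2.182, -0.006]
ft_force: [1.3, -9.4, -0.6]
width: 16.2
```

Call:
send_rows(series=[{"linear":[0.2,0,0],"angular":[0,0,0],"claw":0.1},{"linear":[0.1,0,0],"angular":[0,0,0],"claw":0.1},{"linear":[0,0,0],"angular":[0,0,0],"claw":0.1},{"linear":[0,0,0],"angular":[0,0,0],"claw":0.1}])

```text
time_s: 14.37
tcp_pos: [537.1, 20.3, 100.5]
eef_rot: [2.254, 2.181, -0.007]
ft_force: [1.4, -11.0, 0.5]
width: 16.5
```

```bash
python3 st.py
```

```text
14.37 [537.13  20.3  100.52] draw 33.21 lat 0.06 pull 10.91 [  1.38 -10.95   0.49] [-1.92 -0.    0.07] w 16.5 yaw 88.11
```

Call:
send_rows(series=[{"linear":[0.2,0,0],"angular":[0,0,0],"claw":0.1},{"linear":[0,0,0],"angular":[0,0,0],"claw":0.1},{"linear":[0,0,0],"angular":[0,0,0],"claw":0.1},{"linear":[0,0,0],"angular":[0,0,0],"claw":0.1}])

```text
time_s: 14.7
tcp_pos: [537.2, 22.0, 100.5]
eef_rot: [2.254, 2.18, -0.007]
ft_force: [1.0, -11.1, 0.7]
width: 16.8
```

Call:
send_rows(series=[{"linear":[0.2,0,0],"angular":[0,0,0],"claw":0.1},{"linear":[0,0,0],"angular":[0,0,0],"claw":0.1},{"linear":[0,0,0],"angular":[0,0,0],"claw":0.1},{"linear":[0,0,0],"angular":[0,0,0],"claw":0.1}])

```text
time_s: 15.03
tcp_pos: [537.2, 23.6, 100.5]
eef_rot: [2.254, 2.18, -0.008]
ft_force: [1.5, -11.3, 0.4]
width: 16.6
```

Call:
send_rows(series=[{"linear":[0.2,0,0],"angular":[0,0,0],"claw":0.1},{"linear":[0,0,0],"angular":[0,0,0],"claw":0.1},{"linear":[0,0,0],"angular":[0,0,0],"claw":0.1},{"linear":[0,0,0],"angular":[0,0,0],"claw":0.1}])

```text
time_s: 15.37
tcp_pos: [537.3, 25.2, 100.5]
eef_rot: [2.254, 2.179, -0.008]
ft_force: [0.4, -11.7, 1.2]
width: 16.9
```

Draw is about 38 mm with the force still on the spring line. I'll go on one step at a time.

Call:
send_rows(series=[{"linear":[0.2,0,0],"angular":[0,0,0],"claw":0.1},{"linear":[0,0,0],"angular":[0,0,0],"claw":0.1},{"linear":[0,0,0],"angular":[0,0,0],"claw":0.1},{"linear":[0,0,0],"angular":[0,0,0],"claw":0.1}])

```text
time_s: 15.7
tcp_pos: [537.3, 27.0, 100.5]
eef_rot: [2.254, 2.179, -0.009]
ft_force: [0.3, -12.1, 0.5]
width: 16.6
```

Call:
send_rows(series=[{"linear":[0.2,0,0],"angular":[0,0,0],"claw":0.1},{"linear":[0,0,0],"angular":[0,0,0],"claw":0.1},{"linear":[0,0,0],"angular":[0,0,0],"claw":0.1},{"linear":[0,0,0],"angular":[0,0,0],"claw":0.1}])

```text
time_s: 16.03
tcp_pos: [537.4, 29.6, 100.5]
eef_rot: [2.254, 2.18, -0.008]
ft_force: [0.7, -11.5, 0.2]
width: 16.5
```

Call:
send_rows(series=[{"linear":[0.1,0,0],"angular":[0,0,0],"claw":0.1},{"linear":[0,0,0],"angular":[0,0,0],"claw":0.1},{"linear":[0,0,0],"angular":[0,0,0],"claw":0.1},{"linear":[0,0,0],"angular":[0,0,0],"claw":0.1}])

```text
time_s: 16.37
tcp_pos: [537.4, 29.7, 100.5]
eef_rot: [2.254, 2.178, -0.009]
ft_force: [0.9, -13.5, -0.2]
width: 16.8
```

```bash
python3 st.py
```

```text
16.37 [537.4   29.74 100.51] draw 42.66 lat 0.09 pull 13.49 [  0.86 -13.52  -0.17] [-2.26 -0.03  0.1 ] w 16.8 yaw 88.05
```

Call:
send_rows(series=[{"linear":[0.2,0,0],"angular":[0,0,0],"claw":0.1},{"linear":[0,0,0],"angular":[0,0,0],"claw":0.1},{"linear":[0,0,0],"angular":[0,0,0],"claw":0.1},{"linear":[0,0,0],"angular":[0,0,0],"claw":0.1}])

```text
time_s: 16.7
tcp_pos: [537.4, 30.8, 100.5]
eef_rot: [2.254, 2.177, -0.01]
ft_force: [-0.1, -14.7, 0.3]
width: 16.7
```

Call:
send_rows(series=[{"linear":[-0.2,0,0],"angular":[0,0,0],"claw":0.1},{"linear":[-0.2,0,0],"angular":[0,0,0],"claw":0.1},{"linear":[0,0,0],"angular":[0,0,0],"claw":0.1},{"linear":[0,0,0],"angular":[0,0,0],"claw":0.1}])

```text
time_s: 17.03
tcp_pos: [537.4, 29.5, 100.5]
eef_rot: [2.254, 2.181, -0.006]
ft_force: [2.1, -10.0, 0.4]
width: 16.7
```

```bash
python3 st.py
```

```text
17.03 [537.41  29.45 100.53] draw 42.37 lat 0.1 pull 9.93 [ 2.08 -9.99  0.39] [-1.85 -0.04  0.15] w 16.7 yaw 88.11
```

Call:
send_rows(series=[{"linear":[-0.2,0,0],"angular":[0,0,0],"claw":0.1},{"linear":[-0.2,0,0],"angular":[0,0,0],"claw":0.1},{"linear":[0,0,0],"angular":[0,0,0],"claw":0.1},{"linear":[0,0,0],"angular":[0,0,0],"claw":0.1}])

```text
time_s: 17.37
tcp_pos: [537.4, 29.2, 100.5]
eef_rot: [2.253, 2.186, -0.002]
ft_force: [0.4, -5.9, 0.9]
width: 16.9
```

```bash
python3 st.py
```

```text
17.37 [537.35  29.2  100.54] draw 42.12 lat 0.05 pull 5.86 [ 0.42 -5.87  0.92] [-1.24 -0.02  0.04] w 16.9 yaw 88.26
```

Call:
send_rows(series=[{"linear":[-0.2,0,0],"angular":[0,0,0],"claw":0.1},{"linear":[-0.2,0,0],"angular":[0,0,0],"claw":0.1},{"linear":[0,0,0],"angular":[0,0,0],"claw":0.1},{"linear":[0,0,0],"angular":[0,0,0],"claw":0.1}])

```text
time_s: 17.7
tcp_pos: [537.3, 28.8, 100.6]
eef_rot: [-2.251, -2.19, -0.003]
ft_force: [0.0, 0.3, 3.1]
width: 16.9
```

```bash
python3 st.py
```

```text
17.7 [537.35  28.82 100.55] draw 41.74 lat 0.06 pull -0.3 [0.05 0.3  3.08] [ 0.03 -0.03  0.  ] w 16.9 yaw 88.42
```

Call:
send_rows(series=[{"linear":[0,0,0],"angular":[0,0,0],"claw":0.3},{"linear":[0,0,0],"angular":[0,0,0],"claw":0.45},{"linear":[0,0,0],"angular":[0,0,0],"claw":0.6},{"linear":[0,0,0],"angular":[0,0,0],"claw":0.6},{"linear":[0,0,0],"angular":[0,0,0],"claw":0.6}])

```text
time_s: 18.12
tcp_pos: [536.7, 27.2, 100.1]
eef_rot: [-2.253, -2.189, 0.001]
ft_force: [0.1, 0.3, 0.5]
width: 51.3
```

Call:
send_rows(series=[{"linear":[0,0,-2.5],"angular":[0,0,0],"claw":0.6},{"linear":[0,0,-3.0],"angular":[0,0,0],"claw":0.6},{"linear":[0,0,-3.0],"angular":[0,0,0],"claw":0.6},{"linear":[0,0,0],"angular":[0,0,0],"claw":0.6},{"linear":[0,0,0],"angular":[0,0,0],"claw":0.6}])

```text
time_s: 18.53
tcp_pos: [538.5, 26.9, 187.2]
eef_rot: [2.252, 2.187, 0.006]
ft_force: [-1.2, -0.2, -1.2]
width: 51.3
```

```bash
python3 - <<'E'
from h import *
from bench import r
c=snap("w12");P=cloud(c,c["pose"])
kb=(P[...,2]>105)&(P[...,2]<150)&(P[...,0]>505)&(P[...,0]<565)&(P[...,1]<80)&(P[...,1]>-50)
t=P[kb&(P[...,2]>134)];print("knob top",kb.sum(),t.mean(0))
s=r.read_state()
plan(s["tcp_pos"],s["eef_rot"],(464,-142,185),88.5)
E
```

```text
18.5333 [538.5  26.9 187.2] yaw 88.34 [-1.18 -0.16 -1.19] 51.25925138004807
knob top 1274 [538.39194918  27.39266802 137.53192405]
0 [-3.42, -1.36, 0.01] [0.01, -0.01, -0.03]
1 [-3.42, -1.37, 0.01] [0.01, -0.01, -0.03]
2 [-3.43, -1.37, 0.01] [0.01, -0.01, -0.03]
3 [-3.42, -1.37, 0.01] [0.01, -0.01, -0.03]
4 [-3.42, -1.37, 0.0] [0.01, -0.01, -0.03]
end [ 463.95 -141.96  185.05] yaw 88.49
```

View pics/w12.png

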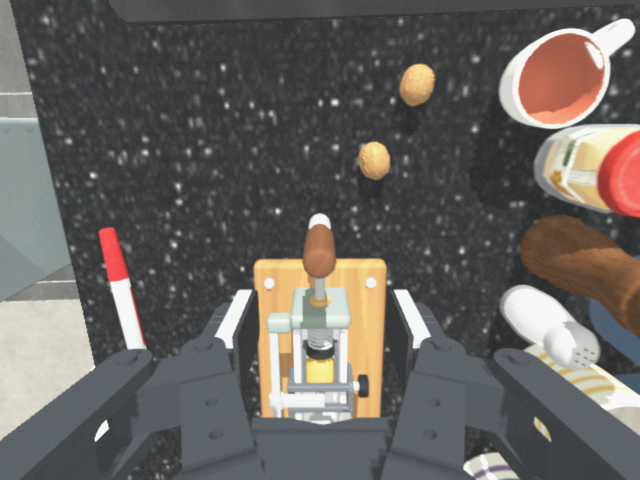

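Call:
send_rows(series=[{"linear":[-3.4,-1.4,0],"angular":[0,0,0],"claw":0.3},{"linear":[-3.4,-1.4,0],"angular":[0,0,0],"claw":0},{"linear":[-3.4,-1.4,0],"angular":[0,0,0],"claw":0},{"linear":[-3.4,-1.4,0],"angular":[0,0,0],"claw":0},{"linear":[-3.4,-1.4,0],"angular":[0,0,0],"claw":0}], newtons=30)

```text
time_s: 19.0
tcp_pos: [459.9, -141.5, 183.6]
eef_rot: [-2.251, -2.188, 0.003]
ft_force: [-0.8, 0.3, -0.2]
width: 0.1
```

Call:
send_rows(series=[{"linear":[0,0,2.5],"angular":[0,0,0],"claw":0},{"linear":[0,0,2.5],"angular":[0,0,0],"claw":0},{"linear":[0,0,2.0],"angular":[0,0,0],"claw":0},{"linear":[0,0,0],"angular":[0,0,0],"claw":0},{"linear":[0,0,0],"angular":[0,0,0],"claw":0}])

```text
time_s: 19.42
tcp_pos: [460.2, -140.3, 113.6]
eef_rot: [-2.251, -2.186, 0.005]
ft_force: [0.5, -0.5, 0.6]
width: 0.2
```

```bash
python3 - <<'E'
from h import *
from bench import r
snap("w13")
s=r.read_state()
plan(s["tcp_pos"],s["eef_rot"],(463,-142,90),88.5)
E
```

```text
19.4167 [ 460.2 -140.3  113.6] yaw 88.32 [ 0.46 -0.5   0.6 ] 0.2117419726491397
0 [-0.12, 0.15, 2.49] [-0.1, 0.01, -0.16]
end [ 463.05 -141.99   90.03] yaw 88.5
```

View pics/w13.png

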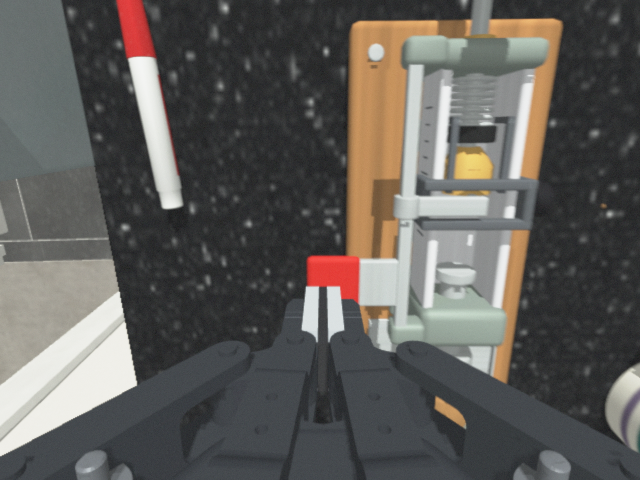

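Call:
send_rows(series=[{"linear":[-0.1,0.2,1.0],"angular":[0,0,0],"claw":0},{"linear":[0,0,1.0],"angular":[0,0,0],"claw":0},{"linear":[0,0,0.5],"angular":[0,0,0],"claw":0},{"linear":[0,0,0],"angular":[0,0,0],"claw":0},{"linear":[0,0,0],"angular":[0,0,0],"claw":0}])

```text
time_s: 19.88
tcp_pos: [463.8, -141.8, 90.0]
eef_rot: [-2.253, -2.188, 0.001]
ft_force: [0.5, -0.6, -0.5]
width: 0.1
```

Call:
send_rows(series=[{"linear":[0,0,0.2],"angular":[0,0,0],"claw":0},{"linear":[0,0,0.2],"angular":[0,0,0],"claw":0},{"linear":[0,0,0],"angular":[0,0,0],"claw":0},{"linear":[0,0,0],"angular":[0,0,0],"claw":0}])

```text
time_s: 20.22
tcp_pos: [464.1, -141.9, 86.3]
eef_rot: [2.253, 2.189, 0.0]
ft_force: [0.2, 0.5, -0.1]
width: 0.1
```

Call:
send_rows(series=[{"linear":[0,0,0.2],"angular":[0,0,0],"claw":0},{"linear":[0,0,0.2],"angular":[0,0,0],"claw":0},{"linear":[0,0,0.1],"angular":[0,0,0],"claw":0},{"linear":[0,0,0],"angular":[0,0,0],"claw":0},{"linear":[0,0,0],"angular":[0,0,0],"claw":0}])

```text
time_s: 20.63
tcp_pos: [464.2, -141.9, 81.2]
eef_rot: [2.253, 2.189, 0.0]
ft_force: [1.2, -0.9, 0.6]
width: 0.2
```

Call:
send_rows(series=[{"linear":[0,0,0.2],"angular":[0,0,0],"claw":0},{"linear":[0,0,0],"angular":[0,0,0],"claw":0},{"linear":[0,0,0],"angular":[0,0,0],"claw":0},{"linear":[0,0,0],"angular":[0,0,0],"claw":0}])

```text
time_s: 20.97
tcp_pos: [464.0, -141.9, 79.2]
eef_rot: [-2.253, -2.189, 0.0]
ft_force: [0.6, 0.2, 0.7]
width: -0.0
```

```bash
python3 - <<'E'
from h import *
snap("w14")
E
```

```text
20.9667 [ 464.  -141.9   79.2] yaw 88.34 [0.61 0.25 0.66] -0.03731862077261134
```

View pics/w14.png

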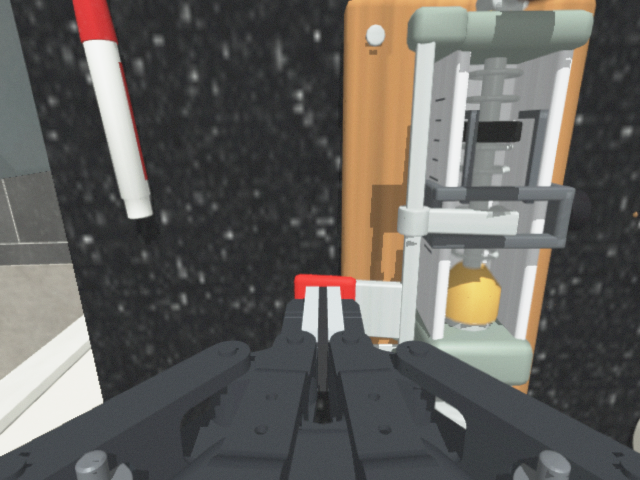

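Call:
send_rows(series=[{"linear":[0,0,-1.0],"angular":[0,0,0],"claw":0},{"linear":[0,0,-2.5],"angular":[0,0,0],"claw":0},{"linear":[0,0,-3.5],"angular":[0,0,0],"claw":0},{"linear":[0,0,-3.5],"angular":[0,0,0],"claw":0},{"linear":[0,0,-3.0],"angular":[0,0,0],"claw":0}])

```text
time_s: 21.43
tcp_pos: [464.1, -142.3, 217.0]
eef_rot: [2.253, 2.187, 0.001]
ft_force: [1.2, 0.0, 0.5]
width: -0.0
```

Call:
send_rows(series=[{"linear":[-1.0,2.0,0],"angular":[0,0,0],"claw":0},{"linear":[-1.0,2.0,0],"angular":[0,0,0],"claw":0},{"linear":[0,0,0],"angular":[0,0,0],"claw":0},{"linear":[0,0,0],"angular":[0,0,0],"claw":0},{"linear":[0,0,0],"angular":[0,0,0],"claw":0}])

```text
time_s: 21.85
tcp_pos: [502.6, -162.9, 214.2]
eef_rot: [-2.253, -2.188, 0.001]
ft_force: [-0.2, 0.2, -0.1]
width: 0.0
```

```bash
python3 - <<'E'
from h import *
from bench import r
snap("w15")
for n in("scene","top"):
    c=r.read_camera(n);pickle.dump(c,open(f"{n}1.pkl","wb"))
    a,b,w,h={"top":(215,120,270,190),"scene":(150,170,300,220)}[n]
    f=c["frame"][b:b+h,a:a+w,::-1];cv2.imwrite(f"pics/{n}1c.png",cv2.resize(f,None,fx=2.6,fy=2.6,interpolation=cv2.INTER_CUBIC))
E
```

```text
21.85 [ 502.6 -162.9  214.2] yaw 88.31 [-0.22  0.23 -0.13] 0.01852172106857694
```

View pics/w15.png

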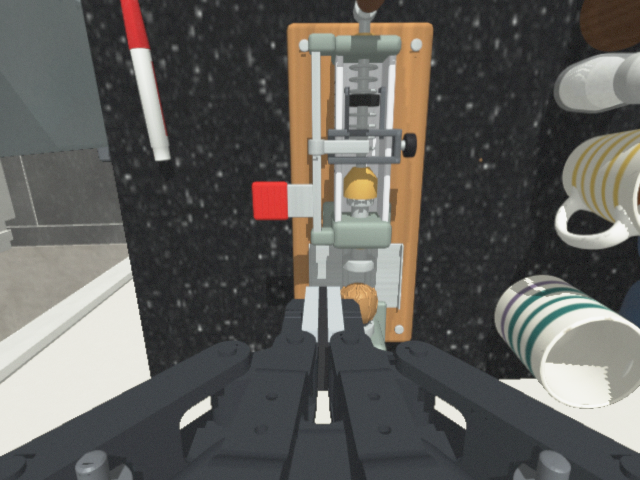

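View pics/scene1c.png

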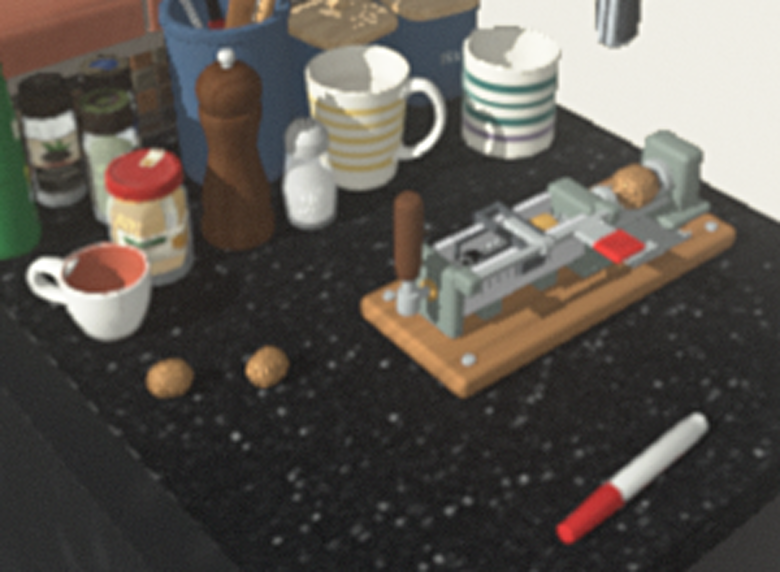

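View pics/top1c.png

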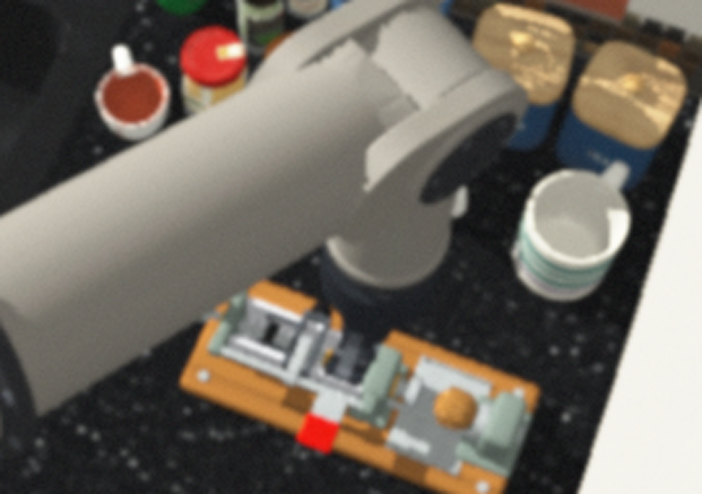

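Call:
send_rows(series=[{"linear":[-3.0,1.5,0.5],"angular":[0,0,0],"claw":0},{"linear":[-3.0,1.0,0.5],"angular":[0,0,0],"claw":0},{"linear":[-3.0,0,0],"angular":[0,0,0],"claw":0},{"linear":[0,0,0],"angular":[0,0,0],"claw":0},{"linear":[0,0,0],"angular":[0,0,0],"claw":0}])

```text
time_s: 22.42
tcp_pos: [524.2, -256.3, 204.3]
eef_rot: [2.259, 2.183, -0.002]
ft_force: [-0.3, 0.6, -0.4]
width: 0.5
```

```bash
python3 - <<'E'
from h import *
c=snap("w16");P=cloud(c,c["pose"])
f=c["frame"][130:330,210:430,::-1];cv2.imwrite("pics/w16c.png",cv2.resize(f,None,fx=3,fy=3,interpolation=cv2.INTER_CUBIC))
hsv=cv2.cvtColor(c["frame"],cv2.COLOR_RGB2HSV)
m=(hsv[...,0]>5)&(hsv[...,0]<22)&(hsv[...,1]>90)&(P[...,2]>44)&(P[...,2]<90)&(np.hypot(P[...,0]-531,P[...,1]+232)<30)
q=P[m];print(len(q),q.mean(0),np.percentile(q,[1,99],axis=0).round(1).tolist())
E
```

```text
22.4167 [ 524.2 -256.3  204.3] yaw 88.04 [-0.3   0.57 -0.35] 0.5243438788082406
1615 [ 531.22428625 -237.07815645   66.97903379] [[515.4, -253.7, 54.3], [546.6, -222.5, 72.9]]
```

View pics/w16c.png

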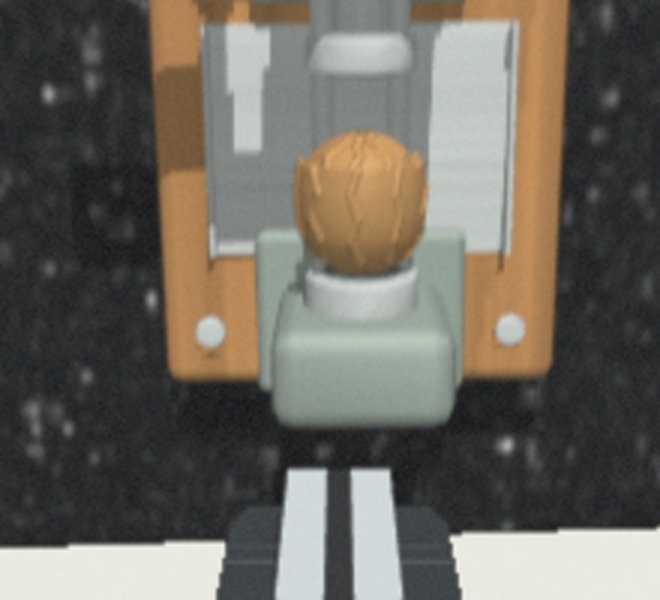

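```bash
python3 - <<'E'
from h import *
for n in("w10","w16"):
    c=pickle.load(open(n+".pkl","rb"));P=cloud(c,c["pose"])
    hsv=cv2.cvtColor(c["frame"],cv2.COLOR_RGB2HSV)
    m=(hsv[...,0]>5)&(hsv[...,0]<22)&(hsv[...,1]>90)&(P[...,2]>40)&(P[...,2]<90)&(np.hypot(P[...,0]-531,P[...,1]+232)<35)
    q=P[m];print(n,len(q),np.percentile(q,[.5,2,50,98,99.5],axis=0).round(1).tolist())
    f=c["frame"][130:330,220:420,::-1];cv2.imwrite(f"pics/cmp_{n}.png",cv2.resize(f,None,fx=3,fy=3,interpolation=cv2.INTER_CUBIC))
E
```

```text
w10 1890 [[514.8, -249.4, 53.2], [515.9, -247.2, 56.4], [531.2, -228.7, 68.2], [545.6, -213.1, 72.7], [546.4, -212.2, 73.2]]
w16 1626 [[515.0, -254.4, 41.7], [515.9, -252.8, 55.4], [531.2, -236.5, 68.0], [546.5, -223.2, 72.7], [547.3, -222.4, 73.3]]
```

View pics/cmp_w10.png

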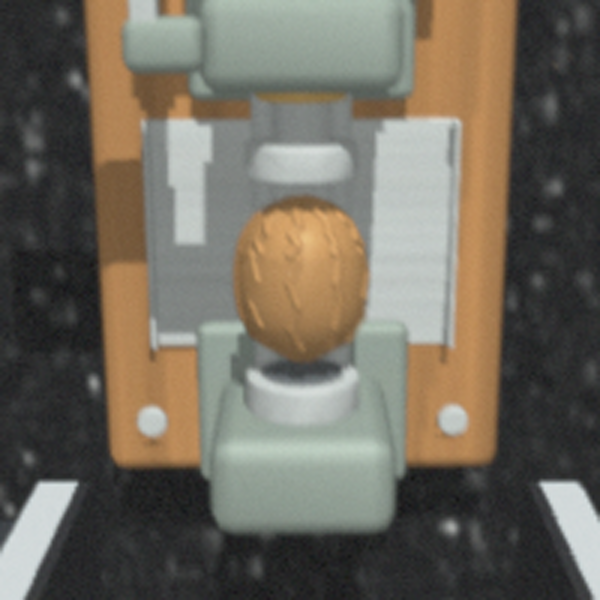

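```bash
python3 - <<'E'
from h import *
for n in("w10","w16"):
    c=pickle.load(open(n+".pkl","rb"));P=cloud(c,c["pose"])
    hsv=cv2.cvtColor(c["frame"],cv2.COLOR_RGB2HSV)
    m=(hsv[...,0]>5)&(hsv[...,0]<22)&(hsv[...,1]>90)&(P[...,2]>40)&(P[...,2]<90)&(np.hypot(P[...,0]-531,P[...,1]+232)<35)
    q=P[m]
    print(n)
    for y in range(-256,-210,3):
        s=q[abs(q[:,1]-y)<1.5]
        if len(s)>3: print(y,"width",round(np.ptp(s[:,0]),1),"ztop",s[:,2].max().round(1),"z at mid",np.median(s[abs(s[:,0]-531)<3][:,2]).round(1) if (abs(s[:,0]-531)<3).any() else None)
E
```

```text
w10
-250 width 10.5 ztop 67.2 z at mid 64.2
-247 width 25.0 ztop 70.3 z at mid 68.7
-244 width 26.4 ztop 72.2 z at mid 70.3
-241 width 30.1 ztop 72.3 z at mid 71.4
-238 width 30.8 ztop 73.4 z at mid 71.9
-235 width 32.1 ztop 73.4 z at mid 72.3
-232 width 32.2 ztop 73.4 z at mid 72.1
-229 width 32.9 ztop 73.6 z at mid 72.3
-226 width 31.3 ztop 73.1 z at mid 71.5
-223 width 30.6 ztop 72.7 z at mid 70.5
-220 width 28.3 ztop 71.3 z at mid 69.3
-217 width 25.2 ztop 68.9 z at mid 66.7
-214 width 19.2 ztop 66.0 z at mid 61.5
-211 width 7.4 ztop 59.2 z at mid 56.7
w16
-256 width 7.6 ztop 64.8 z at mid 64.1
-253 width 19.8 ztop 69.7 z at mid 67.5
-250 width 26.7 ztop 71.4 z at mid 69.6
-247 width 29.7 ztop 72.0 z at mid 70.9
-244 width 31.2 ztop 73.3 z at mid 71.8
-241 width 32.5 ztop 73.2 z at mid 72.0
-238 width 32.6 ztop 74.3 z at mid 72.0
-235 width 32.5 ztop 73.6 z at mid 72.1
-232 width 32.7 ztop 72.8 z at mid 71.9
-229 width 31.2 ztop 73.4 z at mid 68.6
-226 width 23.2 ztop 67.4 z at mid 65.2
-223 width 15.8 ztop 62.9 z at mid 59.4
```

View pics/cmp_w16.png

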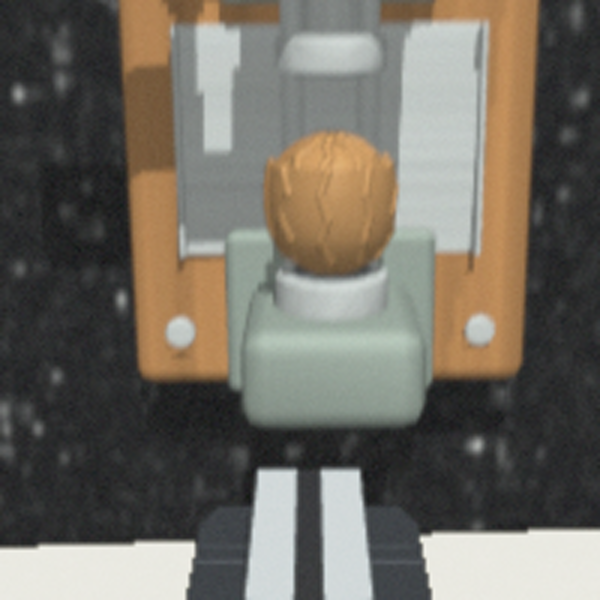

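```bash
python3 -c "
from bench import r
s=r.read_state();print(s['time_s'],s['ft_force'].round(2),s['tcp_pos'].round(1))
print(r.sign_off())"
```

```text
22.4667 [0.68 0.6  0.07] [ 525.2 -253.9  204.2]
the job is handed in; nothing more can be done
None
```

The walnut is cracked and still lying in the cradle. I handed the job in at 22.5 s, with the gripper clear at 204 mm.

1. **Nut:** I took the largest of the three nuts, laid it lengthwise between the cups and let go of it.
2. **Catch:** I drew the knob until it resisted more stiffly, at about 43.7 mm and 14.7 N. Easing off, the pull fell to 0 N while the knob stayed at about 42 mm, so the catch had taken the striker. After I opened the gripper, the wrist camera still showed the knob 42 mm back.
3. **Firing:** I pressed the paddle about 4 mm. The force at the end of each press was under 1 N, and the hammer had gone forward.

**Last checks:**
- **Cracked shell:** before the blow the nut's profile was smooth. Now the end facing the ram is sunk in, with a width step from 31 to 23 mm over 3 mm. That end moved about 10 mm, against about 5 mm for the rest of the nut. I judged it from the camera only, since the shell joint isn't reported.
- **Other things:** in the last pictures the mug, jar, shaker, mill, cup, pen and small nuts look undisturbed, judged by eye.

**Less certain:**
- **Buffer:** the squeeze could not be measured. Total pull was at most 0.7 N above the spring's own force at the end-of-step readings, so it should be well under 5 N.
- **Vertical force on the knob:** early in the pull the grip put up to 13 N of vertical force on it, which I corrected.
- **Wrist camera:** it read about 1 mm off from the other measurements.

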